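# Stand the toppled pill bottle back in its caddy bay

## Task

The pill bottle with the green cap has toppled across a flat tin and should be back in the caddy. Lift the blue lid off the caddy's middle bay by its knob and lay it flat, knob up, on the middle of the round cork trivet, then stand the bottle upright, cap up, on the floor of that middle bay. Let go of each only once it is set down, never letting it drop, and leave everything else standing where it is, the flat tin included.

Things in the scene. Friction and masses are not known exactly. Their poses are not given: they have to be found in the camera images.
- bottle: White square pill bottle, green cap and band, 110 g. Flat-sided body 46x46x76 mm, 4 mm neck, cap dia 34 x 20 mm; 100 mm tall. Origin: centre of underside; z through the cap, x, y square to the sides. Starts toppled: underside's edge on the table, -x side leaning on flat_tin's rim 64 mm up, axis 20 deg above level, cap end toward the robot (within 0.45 rad of world -x); +y and -y sides upright.
- lid: Loose square blue lid on the caddy's middle bay, 120 g: flange 92x92 mm, 5 mm deep; plate 108x108 mm, 4 mm thick; central round steel knob dia 20 mm, 28 mm tall. Origin: centre of the flange's underside (plate top 9 mm, knob top 37 mm above it); z up. On the caddy the plate rests on the bay's walls, origin 25 mm above the table; the flange has 4 mm play each side. Lifts straight off.
- caddy: Shallow white plastic caddy, fixed, 108 mm (x) by 286 mm (y); walls 30 mm tall, 4 mm thick; floor 4 mm thick. Origin: centre of underside, under the centre of the middle bay. Three bays in a row along y: the middle one 100x100 mm inside; the outer ones (centred at y = +-97 mm) hold tin_stack (+y) and spare_bottle (-y). x points away from the robot, within 0.25 rad.
- trivet: Round cork trivet lying on the table, fixed, diameter 160 mm, 6 mm thick. Origin: centre of its underside. It lies on the left or the right of the robot, and the flat tin with the toppled bottle on the other side.
- flat_tin: Flat copper-coloured round tin, diameter 60 mm, 22 mm tall, 200 g, loose, with the toppled bottle leaning on its rim. Origin: centre of its underside. Its x axis points from it to the bottle's underside.
- spare_bottle: White square bottle with yellow cap and band standing in the -y bay of the caddy, 46 x 46 mm, 100 mm tall, loose. Its centre stands 102 mm from the caddy's centre along the caddy's -y and 20 mm along its +x. Origin: centre of its underside.
- tin_stack: Stack of three round aluminium pill tins screwed into one piece, diameter 54 mm, 60 mm tall, in the +y bay of the caddy, loose; centre 102 mm from the caddy's centre along +y and 20 mm along +x. Origin: centre of its underside.
- mug: Blue ceramic mug on the table beyond and beside the caddy, diameter 80 mm, 90 mm tall, handle to its +y, loose. Origin: centre of its underside.
- splitter: Steel pill splitter with closed hinged lid, 95 x 42 mm, 26 mm tall, loose, on the table at the other side from the mug. Origin: centre of its underside.
- organizer: Seven-day pill organizer, 45 mm (x) by 190 mm (y), 25 mm tall, loose, on the table between the robot and the caddy. Origin: centre of its underside.

How it is judged:
By the outcome, as a careful person would: the job done as asked, in the order asked, and still so for the second after the job is handed in, with the robot touching nothing.
It also fails if it takes over 58 s, if anything falls off the work surface, if the arm or the gripper's body presses on something with over 40 N, if the wrist force passes 120 N, or if a joint passes its speed limit or range.

## Robot

A 6-joint arm with a two-finger parallel gripper is mounted at the origin on the work surface. World frame = base frame: x ahead of the robot, y to its left, z up, the work surface at z = 0. Lengths are in m, angles in rad, forces in N, time in s.
With the tool pointing down it reaches from about 0.35 to 0.775 m from the base axis. Payload 7.3 kg.
Tool frame: the origin (TCP) lies at the very end of the fingers, on their centre line; the grasp point (between the pads) lies 19 mm behind it; z points along the fingers, y is the direction in which the jaws open and shut (so a half turn about z gives the same grasp; the last joint's range is limited). The gripper opens to 92 mm and grips with 3 to 60 N. Pads are 19 mm wide; open, the fingers measure 130 mm over their backs; the gripper's body (75 mm by 190 mm) begins 47 mm behind the grasp point.
Start: joints at [-1.318, 0.342, 1.524, -0, 1.275, -0.146], TCP at [0.204, -0.484, 0.195] pointing down, gripper open.
Joint ranges: [-2.53, 2.53], [-0.77, 2.02], [0.04, 2.7], [-1, 4.14], [0.28, 2.66], [-3.11, 3.11]. Speed limits (rad/s): [2.57, 2.57, 3.14, 3.14, 3.14, 3.14].

## Interface

Orientations are given as [roll, pitch, yaw] about the fixed x, y, z axes, in that order (R = Rz(yaw) Ry(pitch) Rx(roll)).
In Python, from cell import robot gives the robot as it stands.
- The arm moves only by the shell command python3 -m pendant 'ROWS' [OPENING] [FORCE]. ROWS is JSON, a list of rows, each a list of 2 entries, a list of its own where there are three numbers: the shift along the tool's x, y, z in mm, then the turn about the tool's z in degrees. In form: [[[x, y, z], turn], ...]. A call has 1 to 10 rows; each row is the pose to reach, as a shift and turn from the pose measured when the call began, along the tool's axes at that moment; what a row does not reach only later rows make up. A row lasts 1/12 s, in which the tool goes at most 41.7 mm and 7.16 degrees, less where a joint would pass 70% of its speed; a pose out of reach is approached as far as the arm can. A call with a gripper value outside its range is refused whole. OPENING is the opening, from 0 (shut) to 1 (fully open), set as the call begins (- or left out, the last holds). The fingers move at their own pace and stop on an object; FORCE is the grip in N (left out, the last holds). Time passes only in rows, so rows that repeat a pose let the fingers close. It gives the time, the measured TCP pose, the force and the opening at its end, in the units of the state.
- robot.observe(): the state, without advancing time (a new reading comes with each control period).
- robot.read_camera(name): name is "scene" or "top" or "wrist"; returns the picture (480x640x3 uint8, red, green, blue); there is no depth.
- robot.calibration(name): a dict with "vfov" (degrees; the focal length in pixels is half the picture's height over the tangent of half this angle, whatever the lens; pixels are square), "cx", "cy" (the principal point, pixels), "k1" (the pictures are not rectified: a ray, as slopes to the right and down, at radius r is drawn at 1 + k1 r^2 times it, then the intrinsics apply), "rvec" (rotation vector, rad) and "tvec" (3), from world to camera coordinates, as OpenCV has them. Camera axes: x right, y down, z forward; pixel columns grow to the right and rows downward; lengths in m; the calibration is good to about 2 mm. A picture is of the moment at which its call begins: read the wrist's pose just before it. calibration takes no time and is no camera call; for the wrist camera it gives the pose at the moment of the call.
- robot.hand_in(): hands the job in, once; it reports no verdict.
Trained networks look in the newest picture that a camera, given by its name, has taken for a name from the list of things; names that differ only in an ending like _2 or _b are one class to them, and where a whole thing is asked for, a point or a joint stands for the part that bears it (a point fixed in the world has none). Each returns a list of dicts, best first, with "p" (0 to 1); they miss things now and then, are a little off and sometimes report something else, mostly with a low value. They report only what shows in the picture. A call takes as long as a camera call.
- robot.find_in(camera, query): "xy" ([column, row] as shares, 0 to 1, of the picture: columns of its width, rows of its height, amid what is visible of it).
The state is a dict: "time": time; "qpos": joint angles; "qvel": joint speeds; "joint_efforts": joint torques, N m; "tool_pos": TCP position; "tool_rot": TCP orientation; "contact_force": force on the tool from outside, world axes, zero at the start; "torque": the same for the moment, N m; "opening": finger opening in m.
Only numpy, scipy, OpenCV 4.12 (cv2) and the standard library are available. Lean on these libraries where they do the work, as an engineer would, in place of code of your own. Each camera call takes 0.05 s, during which the arm holds its last target.

## Working session

There is one attempt and no reset: what is moved stays moved. The work goes in short steps, Python scripts to look and compute and a shell command to move; the robot and the scene stay as the last step left them, time stands still between calls to the robot, and variables do not carry over. Pictures are saved under pics/ and viewed, and the job is handed in when it is done.

```bash
ls; mkdir -p pics
python3 - <<'E'
from cell import robot
import cv2
for n in ["scene","top","wrist"]:
    im=robot.read_camera(n); cv2.imwrite(f"pics/{n}0.png",im[:,:,::-1]); print(n,robot.calibration(n))
print(robot.observe())
E
```

```text
pics
scene {'vfov': 51.84373559666976, 'cx': 323.98468683736587, 'cy': 249.46228079253876, 'k1': -0.053422260404096956, 'rvec': array([ 0.81503461,  2.44020708, -1.26724911]), 'tvec': array([ 0.41837714, -0.15250939,  1.27331518])}
top {'vfov': 46.605697953365194, 'cx': 320.28214357009165, 'cy': 241.30778887656953, 'k1': 0.018410272582401303, 'rvec': array([ 2.18152182, -2.14174583,  0.11294654]), 'tvec': array([0.01313458, 0.55483137, 1.04853539])}
wrist {'vfov': 63.52113466167431, 'cx': 322.75048829752956, 'cy': 242.76567353162304, 'k1': -0.046001005423546425, 'rvec': array([-2.41927846,  1.60533574,  0.22549938]), 'tvec': array([-0.52381518, -0.0358335 ,  0.39025387])}
{'time': 0.15, 'qpos': array([-1.31800742e+00,  3.42571016e-01,  1.52476271e+00, -9.96260103e-06,
        1.27541167e+00, -1.45968364e-01]), 'qvel': array([ 0.00103391, -0.00271356, -0.00366122, -0.0010352 , -0.00027967,
        0.00099801]), 'joint_efforts': array([ 1.51582899e-03, -4.31469226e+01, -2.44352621e+01,  7.18481862e-02,
        5.38255053e-02, -7.61319029e-05]), 'tool_pos': array([ 0.20379295, -0.48347445,  0.19461249]), 'tool_rot': array([-3.14045079e+00, -1.58239642e-04,  3.98760085e-01]), 'contact_force': array([ 0.11022059, -0.40699118,  0.38579971]), 'torque': array([-0.03368079,  0.0212789 ,  0.00248126]), 'opening': 0.09161319567981092}
```

View pics/top0.png

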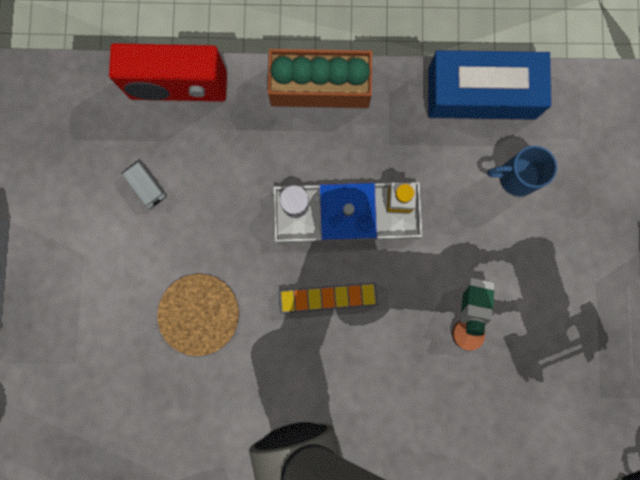

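View pics/scene0.png

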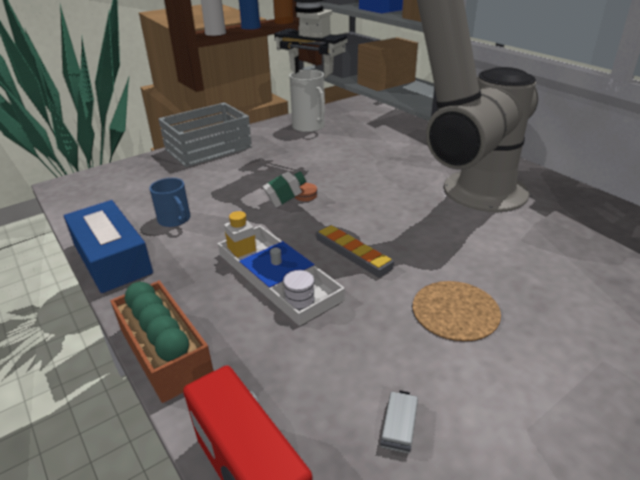

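View pics/wrist0.png

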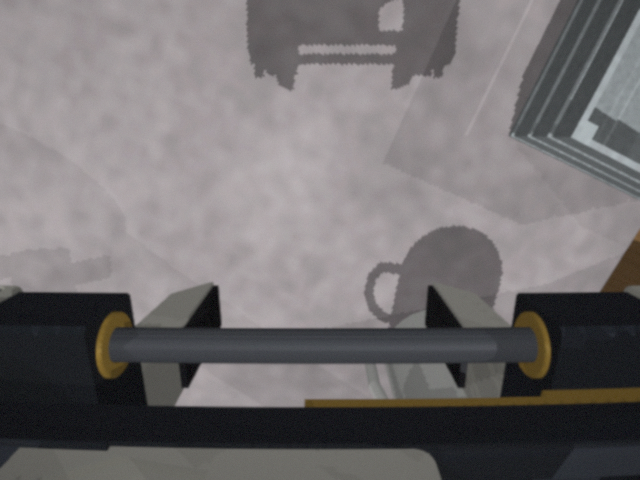

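```bash
cat > h.py <<'E'
import numpy as np, cv2
from cell import robot
def K(c):
    f=240/np.tan(np.radians(c["vfov"]/2)); return np.array([[f,0,c["cx"]],[0,f,c["cy"]],[0,0,1]]),np.array([c["k1"],0,0,0.])
def proj(c,P):
    k,d=K(c); return cv2.projectPoints(np.asarray(P,float).reshape(-1,1,3),c["rvec"],c["tvec"],k,d)[0].reshape(-1,2)
def ray(c,uv):
    k,d=K(c); n=cv2.undistortPoints(np.asarray(uv,float).reshape(-1,1,2),k,d).reshape(-1,2)
    R=cv2.Rodrigues(c["rvec"])[0]; o=-R.T@c["tvec"]; D=np.c_[n,np.ones(len(n))]@R; return o,D
def onz(c,uv,z):
    o,D=ray(c,uv); z=np.broadcast_to(z,len(D)); return o+D*((z-o[2])/D[:,2])[:,None]
def tri(cams,uvs):
    A=np.zeros((3,3));b=np.zeros(3)
    for c,uv in zip(cams,uvs):
        o,D=ray(c,[uv]);d=D[0]/np.linalg.norm(D[0]);M=np.eye(3)-np.outer(d,d);A+=M;b+=M@o
    return np.linalg.solve(A,b)
E
python3 - <<'E'
from h import *
cs={n:robot.calibration(n) for n in ["scene","top"]}
for q in ["bottle","lid","trivet","caddy","flat_tin"]:
    r={}
    for n in cs:
        f=robot.find_in(n,q)
        print(q,n,[(np.round(np.array(x["xy"])*[640,480],1),round(x["p"],2)) for x in f[:2]])
        if f:r[n]=np.array(f[0]["xy"])*[640,480]
    if len(r)==2: print("  ",tri(list(cs.values()),[r[n] for n in cs]).round(4))
# colour blobs
im=robot.read_camera("top"); cv2.imwrite("pics/top1.png",im[:,:,::-1]); np.save("top.npy",im)
hsv=cv2.cvtColor(im,cv2.COLOR_RGB2HSV)
big=cv2.resize(im[240:380,410:550],None,fx=5,fy=5,interpolation=cv2.INTER_CUBIC)[:600]; cv2.imwrite("pics/crop1.png",cv2.resize(im[260:370,420:540],None,fx=5,fy=5,interpolation=cv2.INTER_CUBIC)[:,:,::-1])
s=robot.read_camera("scene"); np.save("scene.npy",s); cv2.imwrite("pics/crop2.png",cv2.resize(s[150:220,240:340],None,fx=7,fy=7,interpolation=cv2.INTER_CUBIC)[:,:,::-1])
c=cs["top"]
m=((hsv[...,0]>100)&(hsv[...,0]<130)&(hsv[...,1]>150)).astype(np.uint8); m[:175]=0;m[250:]=0;m[:,:300]=0;m[:,400:]=0
ct=max(cv2.findContours(m,0,1)[0],key=cv2.contourArea)
W=onz(c,ct.reshape(-1,2).astype(float),0.034)[:,:2]
print("lid",cv2.minAreaRect((W*1000).astype(np.float32)))
m=((hsv[...,0]>5)&(hsv[...,0]<25)&(hsv[...,1]>90)).astype(np.uint8); m[:265]=0;m[:,250:]=0
ct=max(cv2.findContours(m,0,1)[0],key=cv2.contourArea)
W=onz(c,ct.reshape(-1,2).astype(float),0.006)[:,:2]
print("trivet",cv2.fitEllipse((W*1000).astype(np.float32)), cv2.minEnclosingCircle((W*1000).astype(np.float32)))
E
```

```text
bottle scene [(array([281.6, 188.8]), 0.61)]
bottle top [(array([477.6, 304.5]), 0.93)]
   [ 0.4408 -0.28    0.0328]
lid scene [(array([275.2, 261.7]), 0.6)]
lid top [(array([350.3, 210.7]), 0.58)]
   [ 0.6153 -0.0339  0.032 ]
trivet scene [(array([455.8, 309. ]), 0.95)]
trivet top [(array([195.9, 314.8]), 0.94)]
   [0.41   0.2622 0.005 ]
caddy scene [(array([285.2, 287.1]), 0.78)]
caddy top [(array([316.9, 221.5]), 0.89)]
   [ 6.11e-01  2.18e-02 -3.00e-04]
flat_tin scene [(array([306.9, 191. ]), 0.65)]
flat_tin top [(array([464. , 338.1]), 0.66)]
   [ 0.3773 -0.2592  0.0139]
lid ((614.9814453125, -28.967899322509766), (107.97657775878906, 105.72113800048828), 2.838458776473999)
trivet ((409.85247802734375, 260.25372314453125), (156.28627014160156, 156.78248596191406), 68.45216369628906) ((409.8193054199219, 260.3003234863281), 79.55980682373047)
```

```bash
python3 -m pendant 2>&1 | head -20
```

```text
invalid input
```

View pics/crop1.png

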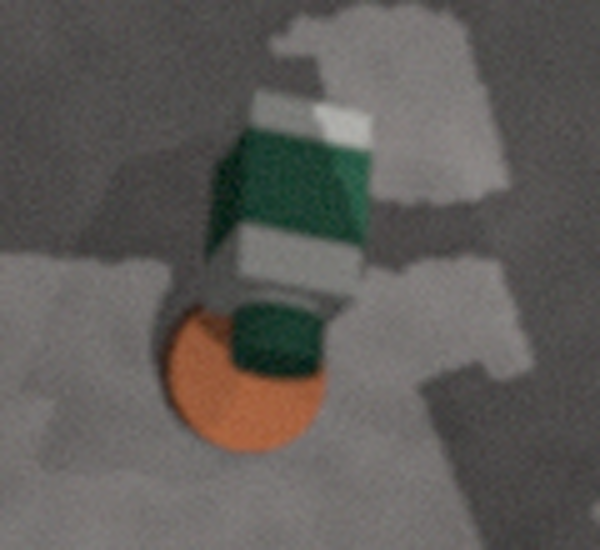

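View pics/crop2.png

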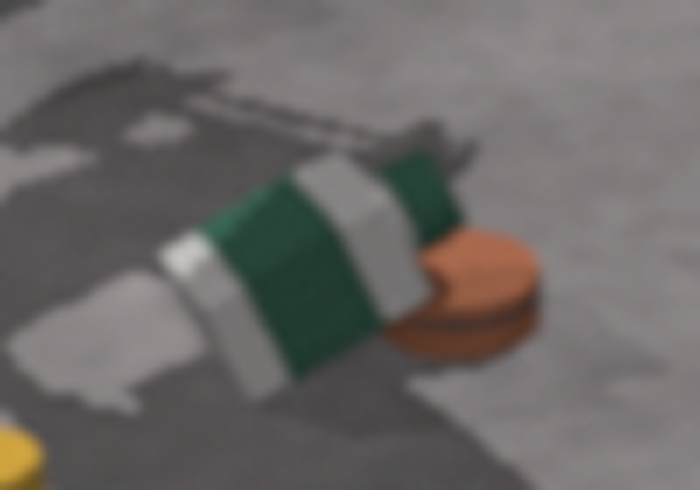

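```bash
cat > fit.py <<'E'
from h import *
from scipy.optimize import least_squares
ct,cs=robot.calibration("top"),robot.calibration("scene")
t=np.radians(20)
def bot(p,P):  # p: edge midpoint x,y, heading yaw of horizontal axis dir toward cap
    P=np.atleast_2d(P)/1000; h=np.array([np.cos(p[2]),np.sin(p[2]),0]);up=np.array([0,0,1.])
    z=np.cos(t)*h+np.sin(t)*up; x=-np.sin(t)*h+np.cos(t)*up; y=np.cross(z,x)
    return np.array([p[0],p[1],0])+(P[:,:1]+.023)*x+P[:,1:2]*y+P[:,2:]*z
C=np.array([[23,23,0],[23,-23,0],[23,-23,76],[23,23,76]])
# y dir: cross(z,x); print to order
uv=np.array([[471,278.4],[494.4,283],[491.6,318.6],[467.6,315.6]])
if __name__=="__main__":
    best=None
    for Cc in (C,C*[1,-1,1]):
        r=least_squares(lambda p:(proj(ct,bot(p,Cc))-uv).ravel(),[0.5,-.28,np.pi])
        if best is None or r.cost<best[0].cost: best=(r,Cc)
    r,Cc=best; print(r.x,r.fun.round(1))
    p=r.x; np.save("p.npy",p)
    h=np.array([np.cos(p[2]),np.sin(p[2])]); print("centre grasp z=62",bot(p,[0,0,62]),"tin",p[:2]+h*(.064*np.cos(t)+.03))
    tin=p[:2]+h*(.064*np.cos(t)+.03)
    a=np.linspace(0,2*np.pi,60)
    tc=np.c_[tin[0]+.03*np.cos(a),tin[1]+.03*np.sin(a),np.full(60,.022)]
    box=np.array([[x,y,z] for z in(0,76) for x,y in((23,23),(23,-23),(-23,-23),(-23,23))])
    cap=np.array([[17*np.cos(b),17*np.sin(b),z] for z in(80,100) for b in a])
    for n,c,(u0,v0,w,hh) in (("top",ct,(420,260,120,110)),("scene",cs,(240,150,100,80))):
        im=np.load(n+".npy"); s=6; o=cv2.resize(im[v0:v0+hh,u0:u0+w],None,fx=s,fy=s,interpolation=cv2.INTER_CUBIC)[:,:,::-1].copy()
        def ln(P,col,cl=True):
            q=((proj(c,P)+.5-[u0,v0])*s-.5).round().astype(np.int32); cv2.polylines(o,[q],cl,col,1)
        B=bot(p,box); ln(B[:4],(0,0,255));ln(B[4:],(0,255,255))
        for i in range(4): ln(B[[i,i+4]],(255,0,255))
        cc=bot(p,cap); ln(cc[:60],(255,255,0));ln(cc[60:],(255,255,0)); ln(tc,(255,255,255))
        cv2.imwrite(f"pics/fit_{n}.png",o)
E
python3 fit.py
```

```text
[ 0.46936604 -0.28229103  2.95630282] [-0.6 -0.8  0.1 -0.5  0.7  1.7 -0.2 -0.5]
centre grasp z=62 [[ 0.41983417 -0.27300678  0.04281818]] tin [ 0.38076865 -0.26568435]
```

View pics/fit_top.png

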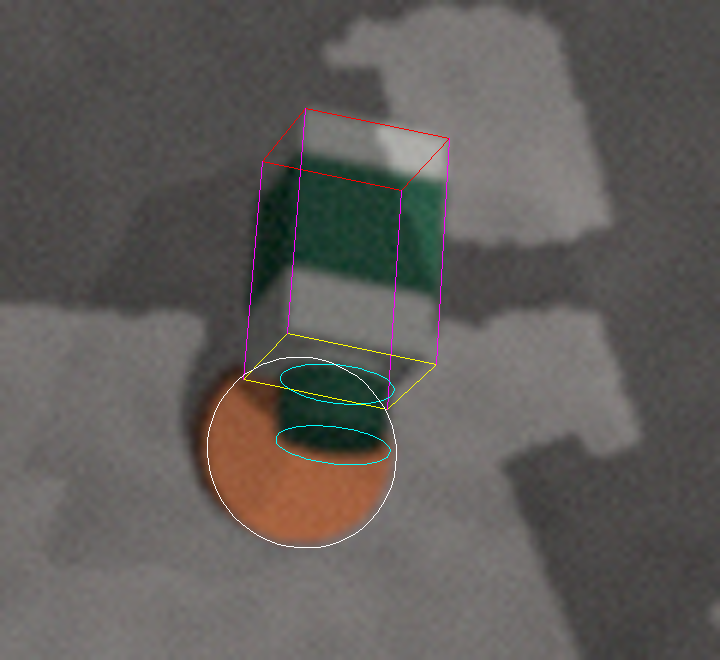

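View pics/fit_scene.png

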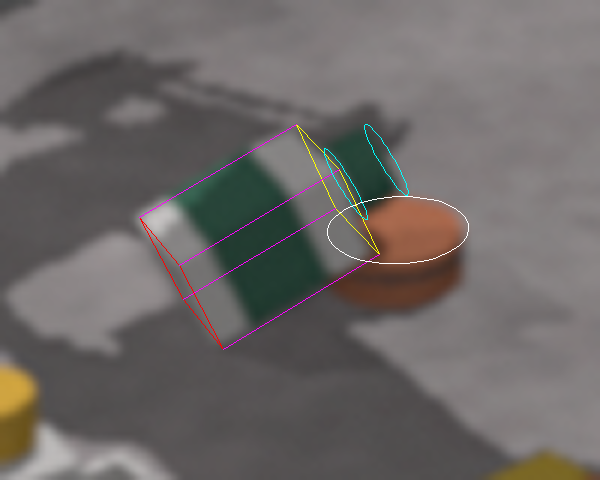

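```bash
cat >> h.py <<'E'
def go(x,y,z,yawdeg):
    s=robot.observe(); p=s["tool_pos"]; yw=s["tool_rot"][2]; d=np.array([x,y,z])-p; c,n=np.cos(yw),np.sin(yw)
    dy=(np.degrees(yw)-yawdeg+180)%360-180
    print("at",p.round(4),"yaw",np.degrees(yw).round(1),"t",round(s["time"],2)," -> row",(1000*np.array([d[0]*c+d[1]*n,d[0]*n-d[1]*c,-d[2]])).round(1),"turn",round(dy,1))
E
python3 - <<'E'
from h import *
im=np.load("top.npy"); c=robot.calibration("top")
u0,v0=270,175
o=cv2.resize(im[v0:v0+75,u0:u0+160],None,fx=5,fy=5,interpolation=cv2.INTER_CUBIC)[:,:,::-1].copy()
def ln(P,col):
    q=((proj(c,P)+.5-[u0,v0])*5-.5).round().astype(np.int32); cv2.polylines(o,[q],True,col,1)
yaw=np.radians(2.8); L=np.array([.615,-.029]); R=np.array([[np.cos(yaw),-np.sin(yaw)],[np.sin(yaw),np.cos(yaw)]])
def tr(q,z): q=np.array(q)@R.T+L; return np.c_[q,np.full(len(q),z)]
ln(tr(np.array([[1,1],[1,-1],[-1,-1],[-1,1]])*.054,.034),(0,0,255))
ln(tr(np.array([[1,1],[1,-1],[-1,-1],[-1,1]])*[.054,.143],.030),(0,255,255))
a=np.linspace(0,2*np.pi,30); ln(tr(np.c_[np.cos(a),np.sin(a)]*.01,.062),(255,255,255))
cv2.imwrite("pics/lid1.png",o)
go(.615,-.029,.17,92.8)
E
```

```text
at [ 0.2039 -0.4838  0.1952] yaw 22.8 t 0.75  -> row [ 555.4 -259.5   25.2] turn -70.0
```

View pics/lid1.png

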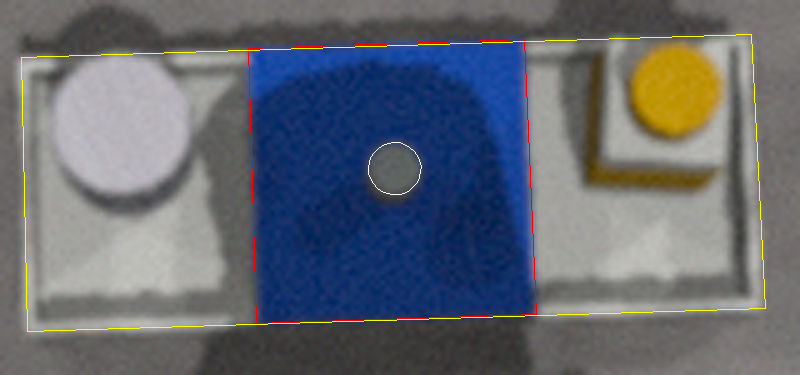

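The overlay fits: the lid is at (0.615, −0.029) with yaw 2.8°, and the knob lies under the projected circle. I'm moving above it now.

```bash
python3 -m pendant '[[[37,-17,0],-7],[[74,-34,0],-14],[[111,-52,0],-21],[[148,-69,0],-28],[[185,-86,0],-35],[[222,-104,0],-42],[[259,-121,0],-49],[[296,-138,0],-56],[[333,-155,0],-63],[[370,-173,0],-70]]' 0.65 20
python3 -c "
from h import *
go(.615,-.029,.15,92.8)"
```

```text
time: 1.58
tool_pos: [0.4789, -0.1791, 0.1953]
tool_rot: [3.141, 0.001, 1.627]
contact_force: [0.4, -1.0, -0.3]
opening: 0.0595
at [ 0.4789 -0.1791  0.1953] yaw 93.2 t 1.58  -> row [142.2 144.3  45.3] turn 0.4
```

```bash
python3 -m pendant '[[[28,29,9],0.4],[[56,58,18],0.4],[[85,87,27],0.4],[[114,116,36],0.4],[[135,137,42],0.4],[[142,144.3,45],0.4],[[142,144.3,45],0.4]]'
python3 - <<'E'
from h import *
c=robot.calibration("wrist"); im=robot.read_camera("wrist")
go(.615,-.029,.038,92.8)
a=np.linspace(0,2*np.pi,60); o=im[:,:,::-1].copy()
q=proj(c,np.c_[.615+.01*np.cos(a),-.029+.01*np.sin(a),np.full(60,.062)]).round().astype(np.int32); cv2.polylines(o,[q],True,(0,0,255),1)
cv2.imwrite("pics/w2.png",o)
E
```

```text
time: 2.17
tool_pos: [0.6156, -0.0271, 0.1489]
tool_rot: [-3.14, -0.0, 1.623]
contact_force: [-0.3, 0.6, -0.5]
opening: 0.0598
at [ 0.6148 -0.0288  0.1496] yaw 92.9 t 2.22  -> row [ -0.2   0.2 111.6] turn 0.1
```

View pics/w2.png

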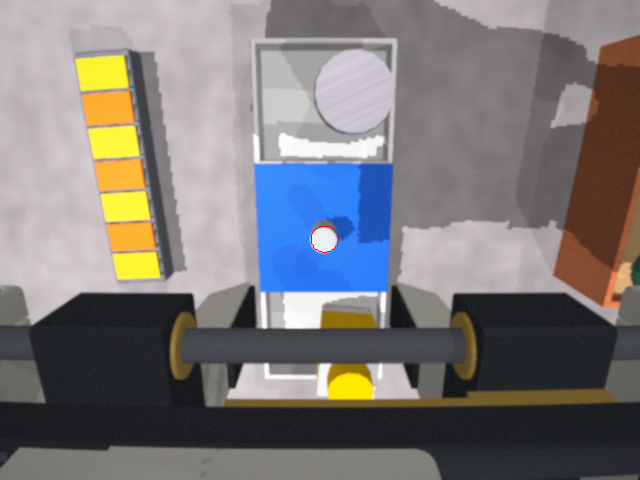

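The knob is at (324, 239), inside the projected circle, so the estimate holds. Next I'll descend and grip.

```bash
python3 -m pendant '[[[0,0,25],0],[[0,0,50],0],[[0,0,75],0],[[0,0,95],0],[[0,0,106],0],[[0,0,111],0],[[0,0,111],0]]'
python3 -m pendant '[[[0,0,0],0],[[0,0,0],0],[[0,0,0],0],[[0,0,0],0],[[0,0,0],0],[[0,0,0],0]]' 0 25
```

```text
time: 2.8
tool_pos: [0.6141, -0.0299, 0.0385]
tool_rot: [-3.14, 0.001, 1.62]
contact_force: [-0.7, -0.8, -0.6]
opening: 0.0595
time: 3.3
tool_pos: [0.6142, -0.0298, 0.0388]
tool_rot: [-3.14, 0.001, 1.62]
contact_force: [-0.5, 0.7, -0.3]
opening: 0.0244
```

```bash
python3 -m pendant '[[[0,0,0],0],[[0,0,0],0],[[0,0,0],0]]' 0 25
python3 -m pendant '[[[0,0,-3],0],[[0,0,-8],0],[[0,0,-18],0],[[0,0,-30],0],[[0,0,-45],0],[[0,0,-65],0],[[0,0,-85],0],[[0,0,-105],0],[[0,0,-115],0],[[0,0,-118],0]]'
python3 - <<'E'
from h import *
im=robot.read_camera("wrist");cv2.imwrite("pics/w3.png",im[:,:,::-1])
go(.41,.2603,.15,92.8)
E
```

```text
time: 3.55
tool_pos: [0.6142, -0.0298, 0.0388]
tool_rot: [-3.14, 0.001, 1.62]
contact_force: [0.7, 0.1, -0.4]
opening: 0.0046
time: 4.38
tool_pos: [0.6156, -0.0299, 0.1598]
tool_rot: [3.138, 0.002, 1.621]
contact_force: [0.8, 0.3, -0.0]
opening: 0.0005
at [ 0.6152 -0.0298  0.1588] yaw 92.9 t 4.43  -> row [ 300.  -190.5    8.8] turn 0.1
```

View pics/w3.png

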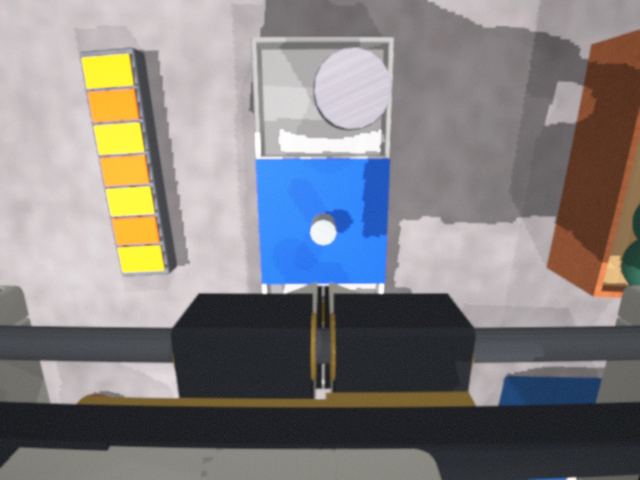

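The opening went to 0, so the fingers missed the knob. I'll check where the TCP projects compared with where the fingers show.

Run:
```python
from h import *
s=robot.observe(); p=s["tool_pos"]; print(p,s["tool_rot"])
for n in ("wrist","top","scene"):
    c=robot.calibration(n); im=robot.read_camera(n); o=im[:,:,::-1].copy()
    R=cv2.Rodrigues(c["rvec"])[0]; print(n,"cam",(-R.T@c["tvec"]).round(4),R[2].round(3))
    for z,col in ((0,(0,0,255)),(.019,(0,255,0))):
        u=proj(c,p+[0,0,z])[0]; print(u.round(1)); cv2.drawMarker(o,tuple(int(round(v)) for v in u),col,cv2.MARKER_CROSS,10,1)
    a=np.linspace(0,2*np.pi,60)
    q=proj(c,np.c_[.615+.01*np.cos(a),-.029+.01*np.sin(a),np.full(60,.062)]).round().astype(np.int32); cv2.polylines(o,[q],True,(0,0,255),1)
    if n!="wrist":
        uu=proj(c,p)[0]; x0,y0=int(max(uu[0]-60,0)),int(max(uu[1]-50,0)); o=cv2.resize(o[y0:y0+100,x0:x0+120],None,fx=5,fy=5)
    cv2.imwrite(f"pics/chk_{n}.png",o)
```

```text
[ 0.61516985 -0.02982338  0.15878215] [3.13988102e+00 1.52804509e-03 1.62054236e+00]
wrist cam [0.6096 0.0438 0.3484] [ 0.015 -0.274 -0.962]
[325.9 279.1]
[326.2 293.7]
top cam [0.4356 0.0157 1.1034] [ 0.11   0.007 -0.994]
[351.5 198.6]
[352.  196.5]
scene cam [0.9973 0.6632 0.6206] [-0.476 -0.661 -0.58 ]
[271.4 207.6]
[270.6 198.6]
```

View pics/chk_wrist.png

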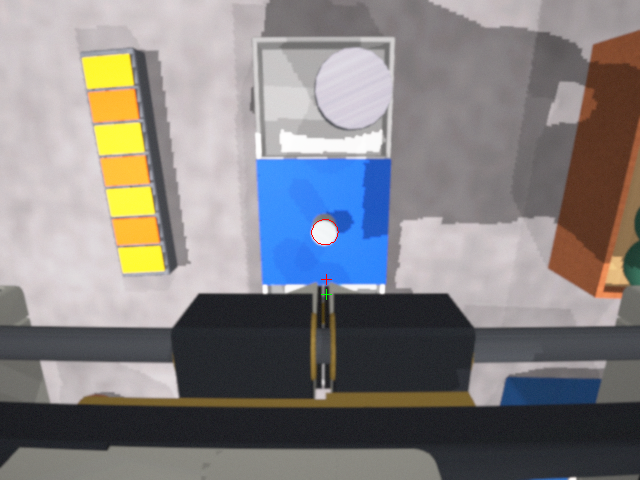

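View pics/chk_scene.png

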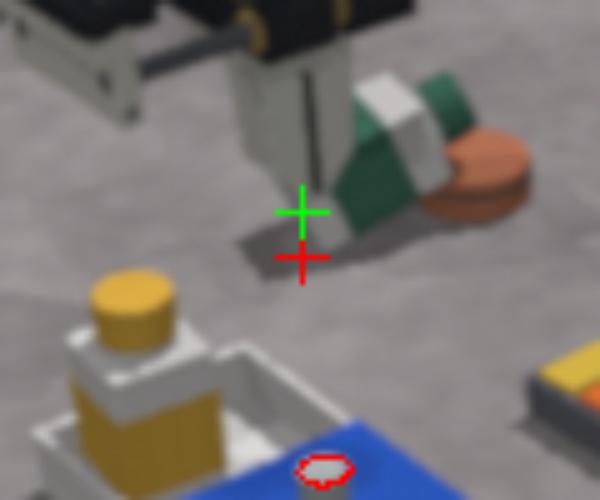

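View pics/chk_top.png

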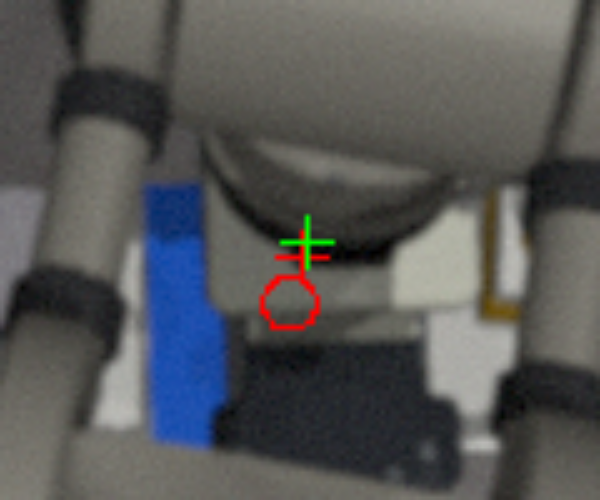

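Run:
```python
from h import *
s=robot.observe(); p=s["tool_pos"]; yw=s["tool_rot"][2]; tx=np.array([np.cos(yw),np.sin(yw),0])
for n,(u0,v0,w,h) in (("wrist",(263,240,120,90)),("scene",(230,155,80,60))):
    c=robot.calibration(n); im=robot.read_camera(n); k=800//w
    o=cv2.resize(im[v0:v0+h,u0:u0+w],None,fx=k,fy=k,interpolation=cv2.INTER_CUBIC)[:,:,::-1].copy()
    for dz,col in ((0,(0,0,255)),(.015,(0,255,0)),(.03,(255,255,0))):
        q=((proj(c,[p-.0095*tx+[0,0,dz],p+.0095*tx+[0,0,dz]])+.5-[u0,v0])*k).astype(np.int32); cv2.polylines(o,[q],False,col,1)
    cv2.imwrite(f"pics/z_{n}.png",o)
```

```text
(no output)
```

View pics/z_wrist.png

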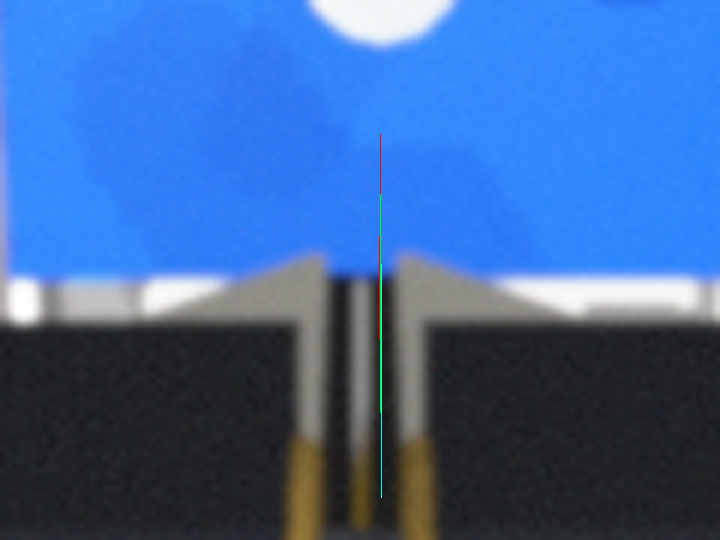

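View pics/z_scene.png

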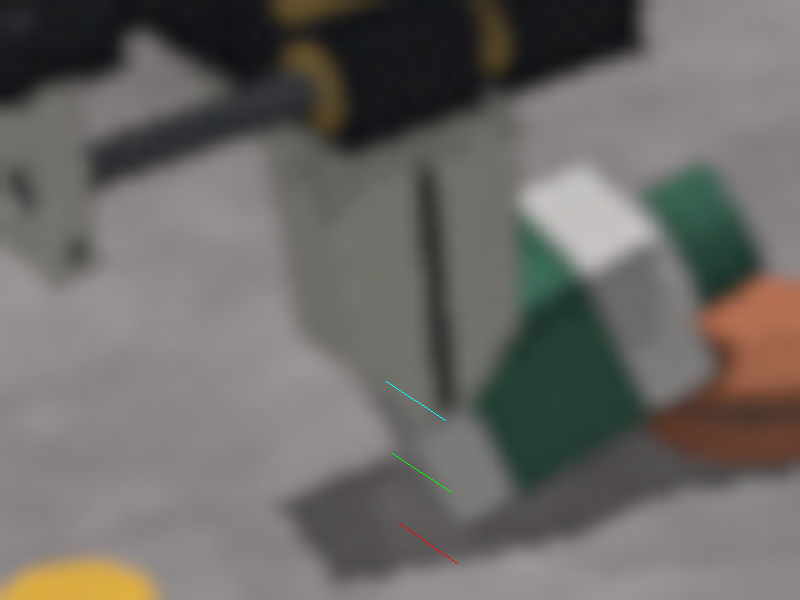

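```bash
python3 -m pendant '[[[0,0,0],0],[[0,0,0],0],[[0,0,0],0],[[0,0,0],0],[[0,0,0],0],[[0,0,0],0],[[0,0,0],0]]' 0.65 25
python3 - <<'E'
from h import *
s=robot.observe(); p=s["tool_pos"]; yw=s["tool_rot"][2]; tx=np.array([np.cos(yw),np.sin(yw),0]);ty=np.array([np.sin(yw),-np.cos(yw),0]); g=s["opening"]/2; print(p,g)
for n,(u0,v0,w,h) in (("wrist",(222,200,200,150)),("scene",(210,135,114,85))):
    c=robot.calibration(n); im=robot.read_camera(n); k=800//w
    o=cv2.resize(im[v0:v0+h,u0:u0+w],None,fx=k,fy=k,interpolation=cv2.INTER_CUBIC)[:,:,::-1].copy()
    for dz,col in ((0,(0,0,255)),(.015,(0,255,0)),(.03,(255,255,0))):
      for sg in (-g,g):
        q=((proj(c,[p+sg*ty-.0095*tx+[0,0,dz],p+sg*ty+.0095*tx+[0,0,dz]])+.5-[u0,v0])*k).astype(np.int32); cv2.polylines(o,[q],False,col,1)
    cv2.imwrite(f"pics/z2_{n}.png",o)
E
```

```text
time: 5.27
tool_pos: [0.6137, -0.0296, 0.1555]
tool_rot: [-3.138, 0.0, 1.62]
contact_force: [-0.7, -0.3, -0.9]
opening: 0.0426
[ 0.61374376 -0.02960434  0.15550466] 0.021291675674817618
```

View pics/z2_wrist.png

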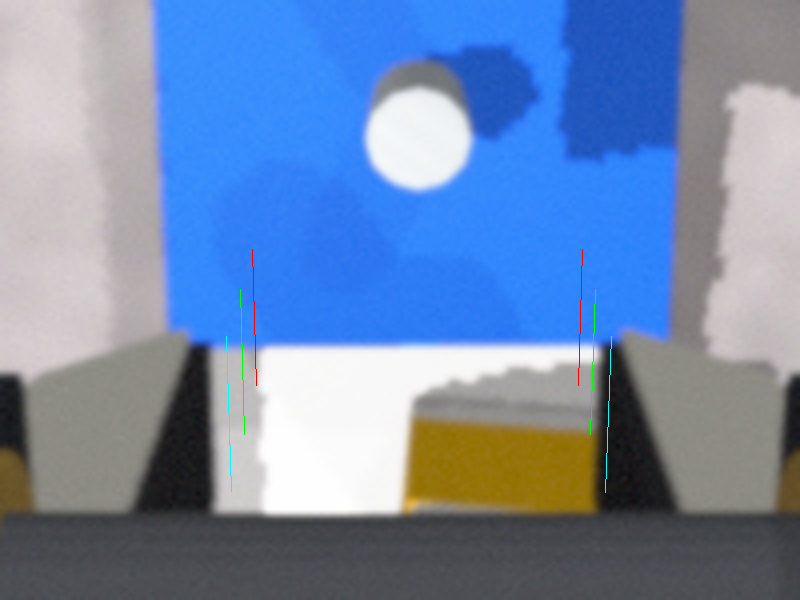

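View pics/z2_scene.png

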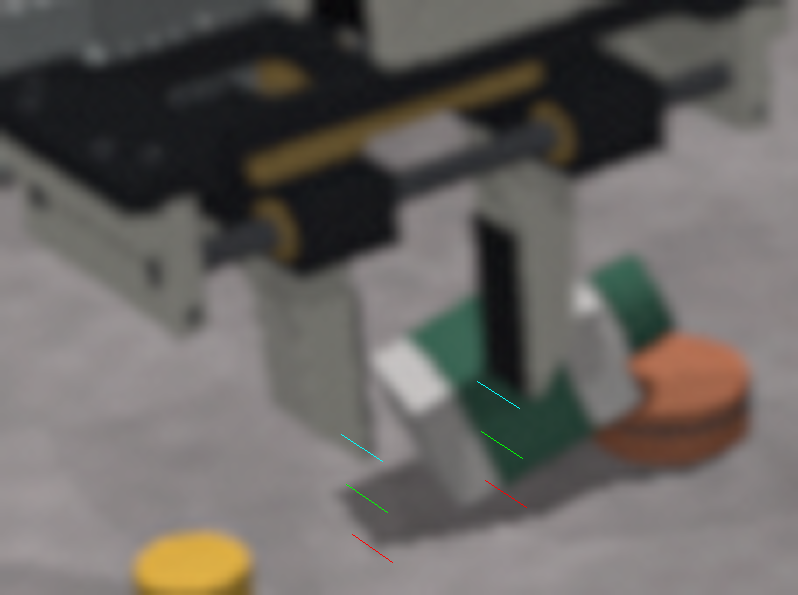

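Both cameras agree that the real fingertips are about 31 mm above the reported TCP. I'll allow for that, so reported z 0.010 puts the tip at about 0.041, and check again before gripping.

```bash
python3 -c "
from h import *
go(.615,-.029,.012,92.8)"
python3 -m pendant '[[[0,0,25],0],[[0,1,50],0],[[0,1.5,75],0],[[0,1.5,100],0],[[0,1.5,115],0],[[0,1.5,125],0],[[0,1.5,132],0],[[0,1.5,137],0],[[0,1.5,140],0],[[0,1.5,143],0]]' 0.65
python3 - <<'E'
from h import *
s=robot.observe(); p=s["tool_pos"]; yw=s["tool_rot"][2]; tx=np.array([np.cos(yw),np.sin(yw),0]);ty=np.array([np.sin(yw),-np.cos(yw),0]); g=s["opening"]/2; print(p,g)
for n,(u0,v0,w,h) in (("wrist",(222,200,200,150)),("scene",(225,210,100,75))):
    c=robot.calibration(n); im=robot.read_camera(n); k=800//w
    o=cv2.resize(im[v0:v0+h,u0:u0+w],None,fx=k,fy=k,interpolation=cv2.INTER_CUBIC)[:,:,::-1].copy()
    for dz,col in ((.025,(0,0,255)),(.03,(0,255,0)),(.035,(255,255,0))):
      for sg in (-g,g):
        q=((proj(c,[p+sg*ty-.0095*tx+[0,0,dz],p+sg*ty+.0095*tx+[0,0,dz]])+.5-[u0,v0])*k).astype(np.int32); cv2.polylines(o,[q],False,col,1)
    cv2.imwrite(f"pics/z3_{n}.png",o)
E
```

```text
at [ 0.6137 -0.0296  0.1555] yaw 92.8 t 5.37  -> row [  0.6   1.3 143.5] turn 0.0
time: 6.2
tool_pos: [0.6153, -0.0297, 0.0131]
tool_rot: [-3.139, 0.001, 1.62]
contact_force: [0.0, 0.2, -1.4]
opening: 0.0595
[ 0.61533986 -0.0297281   0.01309411] 0.029757678915304273
```

View pics/z3_wrist.png

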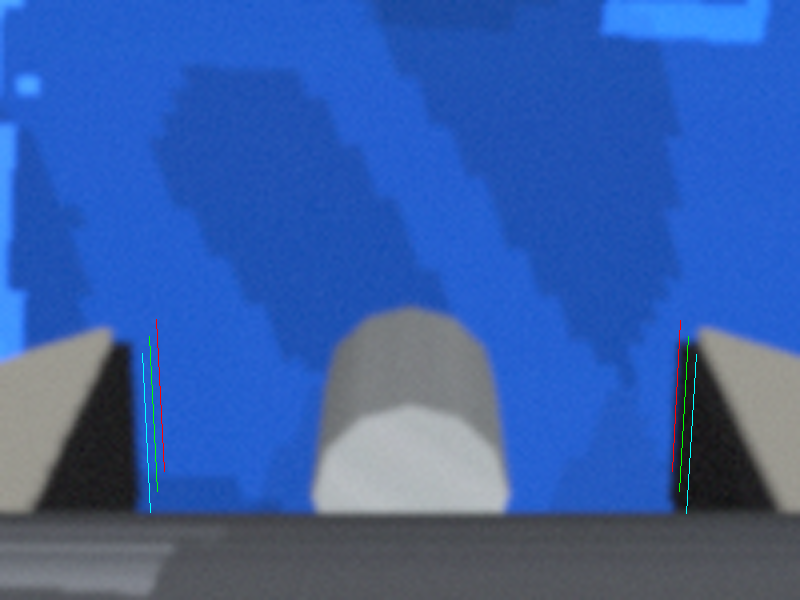

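View pics/z3_scene.png

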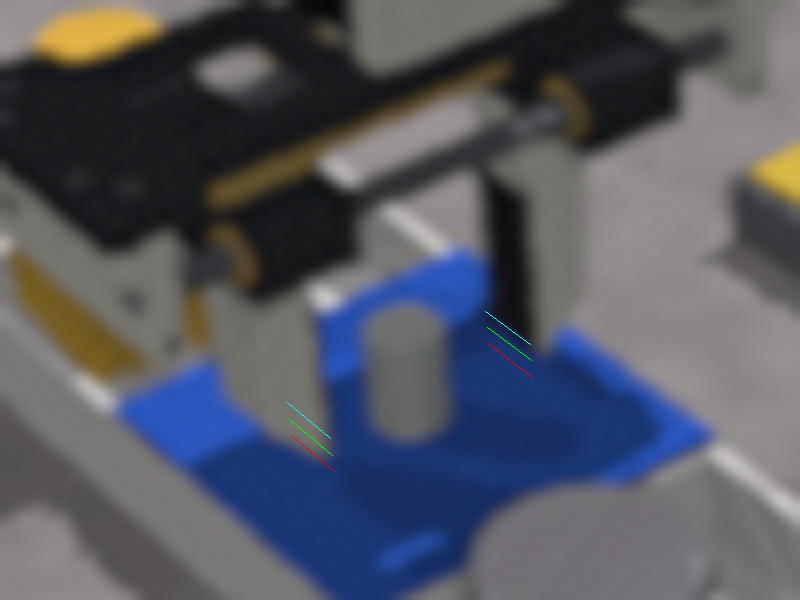

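The knob is now centred between the pads: wrist crop knob ≈410, pads 133–682.

```bash
python3 -m pendant '[[[0,0,3],0],[[0,0,3],0],[[0,0,3],0],[[0,0,3],0],[[0,0,3],0],[[0,0,3],0],[[0,0,3],0],[[0,0,3],0],[[0,0,3],0],[[0,0,3],0]]' 0 25
python3 -m pendant '[[[0,0,-2],0],[[0,0,-5],0],[[0,0,-12],0],[[0,0,-20],0],[[0,0,-32],0],[[0,0,-48],0],[[0,0,-65],0],[[0,0,-80],0],[[0,0,-88],0],[[0,0,-90],0]]'
python3 - <<'E'
from h import *
im=robot.read_camera("wrist");cv2.imwrite("pics/w4.png",im[:,:,::-1])
im=robot.read_camera("scene");cv2.imwrite("pics/s4.png",im[:,:,::-1])
go(.41,.2603,.10,92.8)
E
```

```text
time: 7.13
tool_pos: [0.615, -0.0297, 0.0099]
tool_rot: [-3.139, 0.0, 1.62]
contact_force: [0.7, 0.7, 0.9]
opening: 0.0193
time: 7.97
tool_pos: [0.6165, -0.0298, 0.1026]
tool_rot: [3.14, 0.001, 1.621]
contact_force: [0.1, 0.7, -1.4]
opening: 0.0193
at [ 0.6154 -0.0296  0.1004] yaw 92.8 t 8.07  -> row [ 299.8 -190.7    0.4] turn 0.0
```

View pics/w4.png

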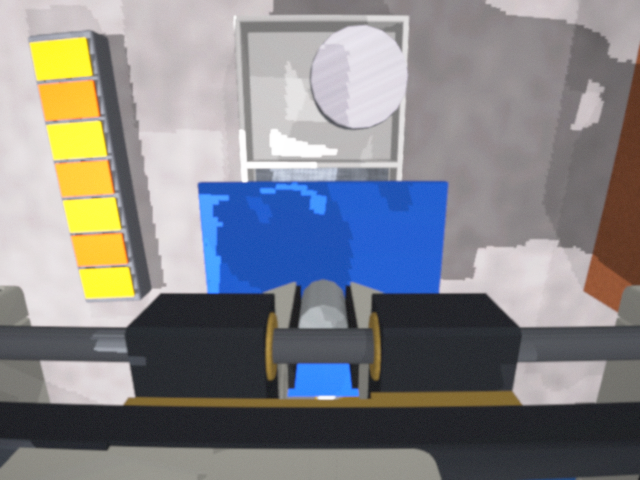

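View pics/s4.png

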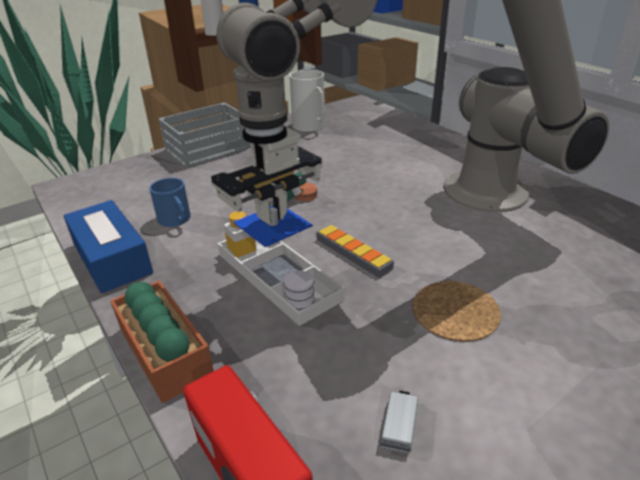

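The lid is held level on its knob. Next I'll carry it to the trivet.

```bash
python3 -m pendant '[[[10,-6,0],0],[[30,-19,0],0],[[60,-38,0],0],[[90,-57,0],0],[[120,-76,0],0],[[150,-95,0],0],[[180,-114,0],0],[[210,-133,0],0],[[240,-152,0],0],[[265,-169,0],0]]'
python3 -m pendant '[[[12,-8,0],0],[[23,-15,0],0],[[30,-19,0],0],[[33,-21,0],0],[[33,-21,0],0],[[33,-21,0],0]]'
python3 - <<'E'
from h import *
go(.41,.2603,-.006,92.8)
im=robot.read_camera("top");cv2.imwrite("pics/t5.png",im[200:440,60:380,::-1])
E
```

```text
time: 8.9
tool_pos: [0.4304, 0.2284, 0.0997]
tool_rot: [-3.137, 0.001, 1.621]
contact_force: [1.1, 0.1, -1.7]
opening: 0.0188
time: 9.4
tool_pos: [0.4079, 0.2599, 0.0996]
tool_rot: [-3.137, 0.001, 1.621]
contact_force: [0.0, -0.4, -0.8]
opening: 0.0193
at [0.4079 0.2599 0.0996] yaw 92.9 t 9.4  -> row [  0.3   2.1 105.6] turn 0.1
```

View pics/t5.png

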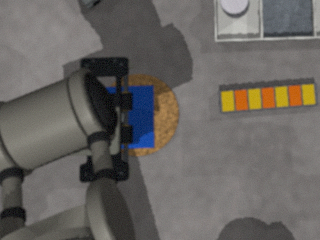

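```bash
python3 -m pendant '[[[0,0.5,10],0],[[0,1,30],0],[[0,1.5,50],0],[[0,2,70],0],[[0,2,85],0],[[0,2,94],0],[[0,2,99],0],[[0,2,102],0],[[0,2,103],0],[[0,2,103],0]]'
python3 -m pendant '[[[0,0,1],0],[[0,0,2],0],[[0,0,2],0]]'
python3 - <<'E'
from h import *
go(.41,.2603,-.009,92.8)
im=robot.read_camera("scene");cv2.imwrite("pics/s5.png",cv2.resize(im[230:350,370:530],None,fx=5,fy=5,interpolation=cv2.INTER_CUBIC)[:,:,::-1])
E
```

```text
time: 10.28
tool_pos: [0.4102, 0.2598, -0.0029]
tool_rot: [-3.138, 0.001, 1.62]
contact_force: [0.6, -0.2, -1.9]
opening: 0.0194
time: 10.53
tool_pos: [0.4104, 0.2599, -0.0046]
tool_rot: [-3.139, 0.0, 1.62]
contact_force: [0.9, 0.1, -1.3]
opening: 0.0193
at [ 0.4104  0.2599 -0.0046] yaw 92.8 t 10.53  -> row [ 0.4 -0.4  4.4] turn 0.0
```

View pics/s5.png

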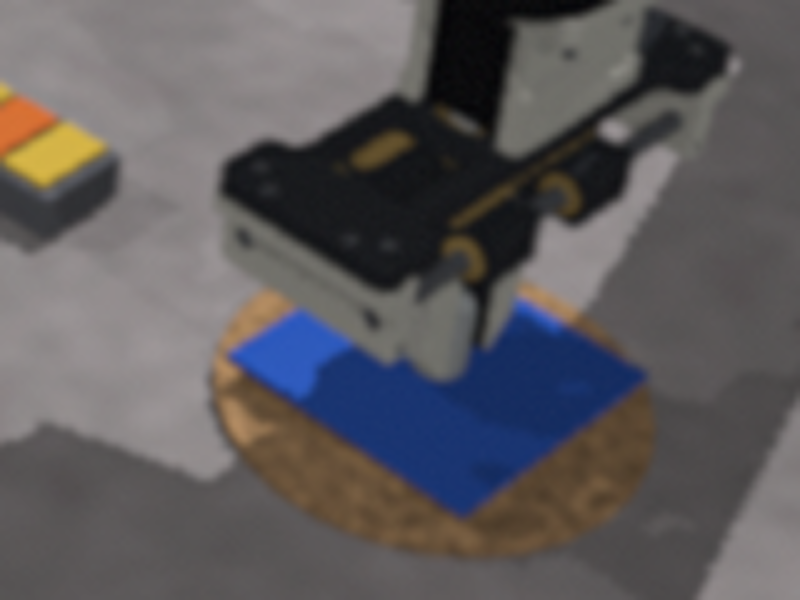

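```bash
python3 -m pendant '[[[0,-0.5,1],0],[[0,-0.5,2],0],[[0,-0.5,2],0]]'
python3 -m pendant '[[[0,0,1],0],[[0,0,1],0]]'
python3 -m pendant '[[[0,0,1],0],[[0,0,1],0]]'
```

```text
time: 10.83
tool_pos: [0.4096, 0.2598, -0.0068]
tool_rot: [-3.138, 0.001, 1.62]
contact_force: [-0.1, -0.1, -0.5]
opening: 0.0195
time: 11.0
tool_pos: [0.4095, 0.2598, -0.0079]
tool_rot: [-3.138, 0.001, 1.62]
contact_force: [-0.2, -0.2, -0.7]
opening: 0.0193
time: 11.17
tool_pos: [0.4095, 0.2598, -0.0091]
tool_rot: [-3.138, 0.001, 1.62]
contact_force: [-0.5, -0.2, -1.3]
opening: 0.0194
```

```bash
python3 -m pendant '[[[0,0,1],0],[[0,0,1],0]]'
python3 -m pendant '[[[0,0,1],0],[[0,0,1],0]]'
```

```text
time: 11.33
tool_pos: [0.4095, 0.2598, -0.0092]
tool_rot: [-3.138, 0.001, 1.621]
contact_force: [-2.1, -1.5, 10.2]
opening: 0.0193
time: 11.5
tool_pos: [0.4096, 0.2598, -0.0092]
tool_rot: [-3.139, 0.001, 1.621]
contact_force: [-3.8, -1.3, 10.4]
opening: 0.0192
```

The lid touched down at z −0.0092, against a predicted −0.009. I'm releasing it.

```bash
python3 -m pendant '[[[0,0,0],0],[[0,0,0],0],[[0,0,0],0],[[0,0,0],0]]' 0.6
python3 -m pendant '[[[0,0,-10],0],[[0,0,-30],0],[[0,0,-60],0],[[0,0,-100],0],[[0,0,-140],0],[[0,0,-160],0],[[0,0,-165],0]]'
python3 - <<'E'
from h import *
im=robot.read_camera("scene");cv2.imwrite("pics/s6.png",cv2.resize(im[150:390,230:550],None,fx=2.5,fy=2.5,interpolation=cv2.INTER_CUBIC)[:,:,::-1])
p=np.load("p.npy"); print(np.degrees(p[2]))
from fit import bot
g=bot(p,[0,0,64])[0]; print(g)
go(g[0],g[1],.15,np.degrees(p[2]))
E
```

```text
time: 11.83
tool_pos: [0.4096, 0.2598, -0.0093]
tool_rot: [-3.139, 0.001, 1.621]
contact_force: [-0.7, 0.7, -0.2]
opening: 0.0411
time: 12.42
tool_pos: [0.4122, 0.2609, 0.1606]
tool_rot: [3.136, -0.002, 1.621]
contact_force: [1.3, 0.2, 0.3]
opening: 0.0555
169.3836744090101
[ 0.41798695 -0.27266054  0.04350222]
at [0.4115 0.2606 0.1592] yaw 92.9 t 12.47  -> row [-533.   -20.2    9.2] turn -76.5
```

View pics/s6.png

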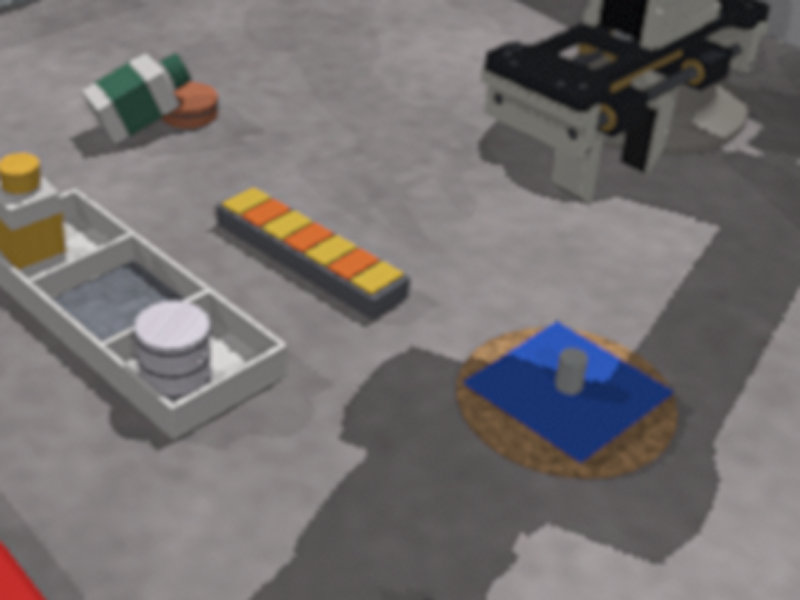

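The lid lies flat and centred on the trivet, knob up. Now to the bottle.

```bash
python3 -m pendant '[[[-20,0,0],5],[[-55,-2,0],12],[[-91,-3,0],19],[[-127,-5,0],26],[[-163,-6,0],33],[[-199,-8,0],40],[[-235,-9,0],47],[[-271,-10,0],54],[[-307,-12,0],61],[[-343,-13,0],68]]' 0.85 10
python3 - <<'E'
from h import *
go(.4180,-.2727,.15,-10.6)
E
```

```text
time: 13.3
tool_pos: [0.4142, -0.0839, 0.1573]
tool_rot: [-3.139, -0.002, 0.428]
contact_force: [0.8, 0.5, 0.3]
opening: 0.0784
at [ 0.4142 -0.0839  0.1573] yaw 24.5 t 13.3  -> row [-74.9 173.3   7.3] turn 35.1
```

```bash
python3 -m pendant '[[[-14,33,1],7],[[-28,66,2],14],[[-42,99,4],21],[[-56,130,6],28],[[-68,157,7],33],[[-74,171,7],35],[[-75,173.3,7],35],[[-75,173.3,7],35]]'
python3 - <<'E'
from h import *
import fit
p=np.load("p.npy")
go(.4180,-.2727,.10,-10.6)
c=robot.calibration("wrist"); im=robot.read_camera("wrist"); np.save("w7.npy",im); o=im[:,:,::-1].copy()
box=np.array([[x,y,z] for z in(0,76) for x,y in((23,23),(23,-23),(-23,-23),(-23,23))])
def ln(P,col): cv2.polylines(o,[proj(c,P).round().astype(np.int32)],True,col,1)
B=fit.bot(p,box); ln(B[:4],(0,0,255));ln(B[4:],(0,255,255))
for i in range(4): ln(B[[i,i+4]],(255,0,255))
cv2.imwrite("pics/w7.png",o)
E
```

```text
time: 13.97
tool_pos: [0.4172, -0.2724, 0.1486]
tool_rot: [-3.137, 0.002, -0.183]
contact_force: [-0.2, 0.1, -0.4]
opening: 0.0779
at [ 0.4172 -0.2724  0.1486] yaw -10.5 t 13.97  -> row [ 0.8  0.1 48.6] turn 0.1
```

View pics/w7.png

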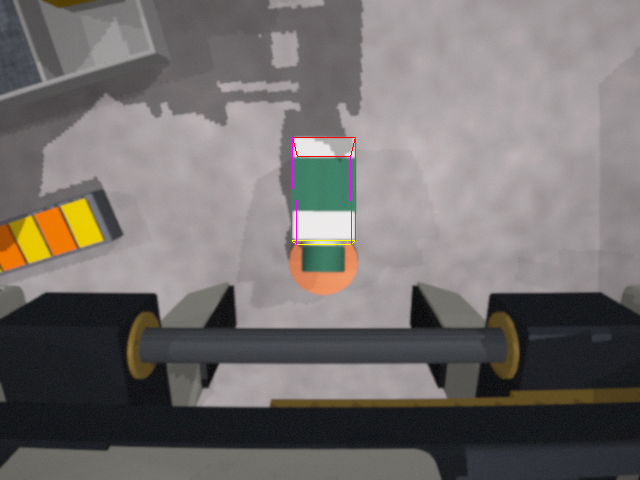

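The bottle model overlays well in the wrist view (column 323, same as the mid-point between the pads). The tool stays vertical, so the bottle has to be pivoted. I'll take a light pinch on the cap, lift along the arc about its bottom edge and let it swing upright.

Run:
```python
from h import *
from fit import bot
p=np.load("p.npy"); g=bot(p,[0,0,92])[0]; print(g)
go(g[0],g[1],.012,-10.6)
```

```text
[ 0.39212593 -0.26781316  0.05307878]
at [ 0.4174 -0.2716  0.1489] yaw -10.4 t 14.02  -> row [-25.5   0.9 136.9] turn 0.2
```

```bash
python3 -m pendant '[[[-10,0,20],0],[[-20,0.5,45],0],[[-25,0.9,70],0],[[-25.5,0.9,95],0],[[-25.5,0.9,112],0],[[-25.5,0.9,124],0],[[-25.5,0.9,132],0],[[-25.5,0.9,136],0],[[-25.5,0.9,137],0]]' 0.7
python3 - <<'E'
from h import *
im=robot.read_camera("wrist");cv2.imwrite("pics/w8.png",cv2.resize(im[200:420,180:470],None,fx=2.5,fy=2.5)[:,:,::-1])
im=robot.read_camera("scene");cv2.imwrite("pics/s8.png",cv2.resize(im[130:230,230:360],None,fx=6,fy=6,interpolation=cv2.INTER_CUBIC)[:,:,::-1])
go(.3921,-.2678,.012,-10.6)
E
```

```text
time: 14.77
tool_pos: [0.392, -0.2661, 0.0117]
tool_rot: [-3.136, 0.003, -0.18]
contact_force: [-0.0, 0.1, -0.3]
opening: 0.0645
at [ 0.3924 -0.2669  0.0124] yaw -10.4 t 14.87  -> row [-0.1  0.9  0.4] turn 0.2
```

View pics/w8.png

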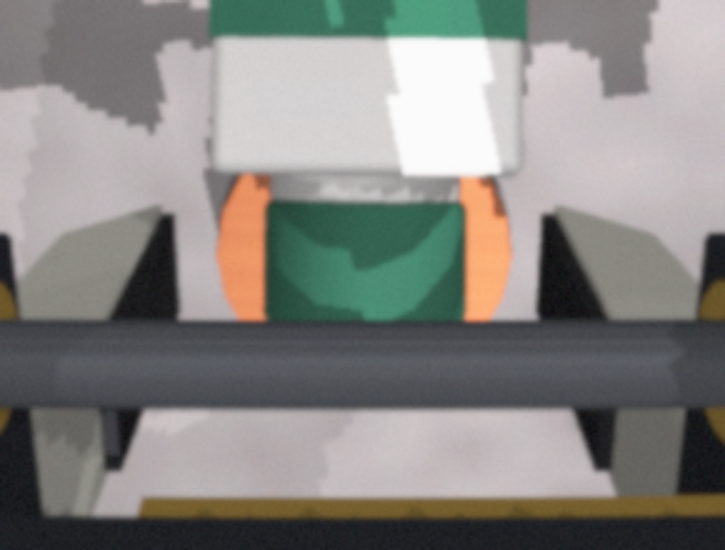

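View pics/s8.png

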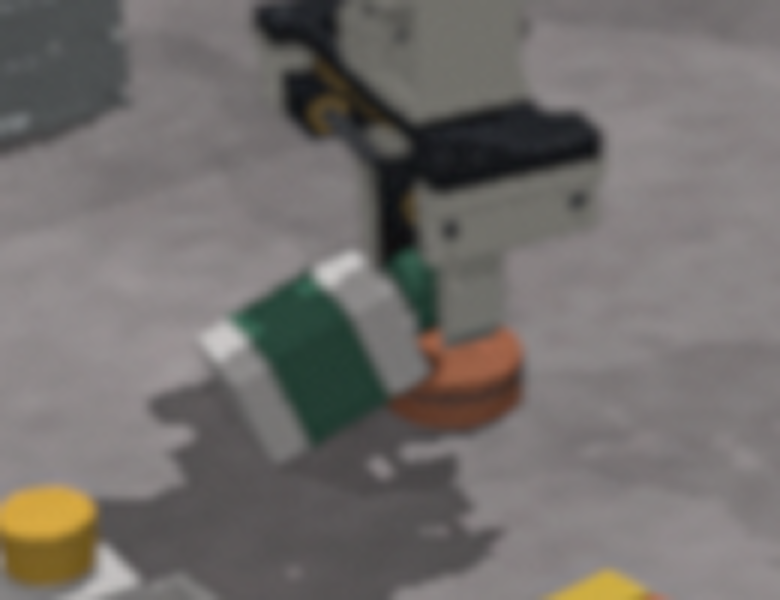

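```bash
python3 -m pendant '[[[0,1.2,0],0],[[0,1.2,0],0],[[0,1.2,0],0],[[0,1.2,0],0],[[0,1.2,0],0],[[0,1.2,0],0],[[0,1.2,0],0],[[0,1.2,0],0]]' 0.3 3
python3 -c "
from h import *
for th in range(34,110,5):
    a=np.radians(th); r=92.9
    print(th, round(-(r*np.cos(a)-r*np.cos(np.radians(34.3)))), round(-(r*np.sin(a)-r*np.sin(np.radians(34.3)))))
"
```

```text
time: 15.53
tool_pos: [0.3922, -0.2682, 0.0125]
tool_rot: [-3.137, 0.001, -0.181]
contact_force: [-0.2, -0.2, 1.1]
opening: 0.0339
34 0 0
39 5 -6
44 10 -12
49 16 -18
54 22 -23
59 29 -27
64 36 -31
69 43 -34
74 51 -37
79 59 -39
84 67 -40
89 75 -41
94 83 -40
99 91 -39
104 99 -38
109 107 -35
```

```bash
python3 -m pendant '[[[2,0,-4],0],[[5,0,-8],0],[[8,0,-11],0],[[12,0,-15],0],[[16,0,-19],0],[[20,0,-23],0],[[25,0,-27],0],[[29,0,-30],0],[[33,0,-32],0],[[36,0,-33],0]]' 0.3 3
python3 - <<'E'
from h import *
im=robot.read_camera("scene");cv2.imwrite("pics/s9.png",cv2.resize(im[130:230,230:360],None,fx=6,fy=6,interpolation=cv2.INTER_CUBIC)[:,:,::-1])
E
```

```text
time: 16.37
tool_pos: [0.4281, -0.275, 0.0459]
tool_rot: [-3.138, 0.001, -0.181]
contact_force: [-1.7, -0.2, 3.5]
opening: 0.0343
```

View pics/s9.png

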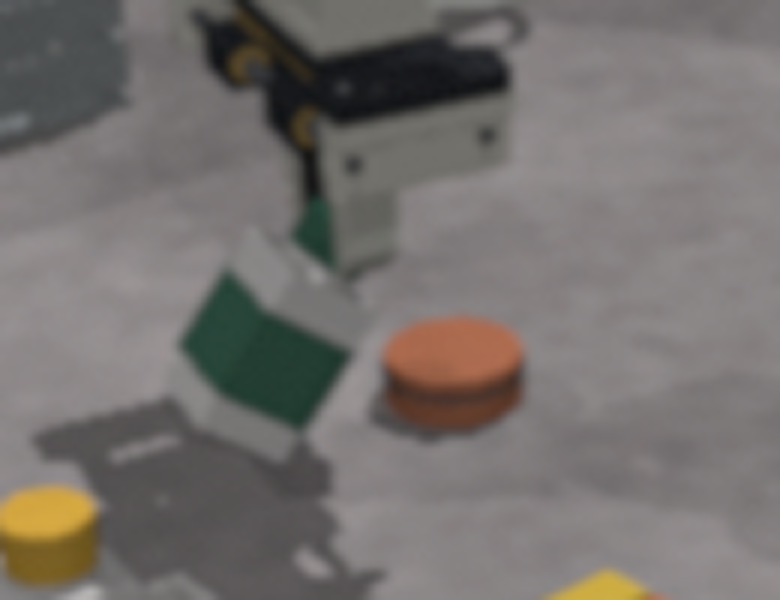

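The bottle is pivoting about its bottom edge as intended, and the tin is free. I'm continuing the arc.

```bash
python3 -m pendant '[[[6,0,-2],0],[[12,0,-4],0],[[18,0,-6],0],[[24,0,-7],0],[[30,0,-8],0],[[37,0,-9],0],[[44,0,-9],0],[[51,0,-8],0],[[58,0,-7],0],[[63,0,-5],0]]' 0.3 3
python3 - <<'E'
from h import *
im=robot.read_camera("scene");cv2.imwrite("pics/s10.png",cv2.resize(im[130:230,210:340],None,fx=6,fy=6,interpolation=cv2.INTER_CUBIC)[:,:,::-1])
im=robot.read_camera("wrist");cv2.imwrite("pics/w10.png",im[:,:,::-1])
E
```

```text
time: 17.25
tool_pos: [0.4921, -0.2871, 0.0516]
tool_rot: [-3.139, -0.002, -0.18]
contact_force: [0.1, 0.5, 4.4]
opening: 0.0337
```

View pics/s10.png

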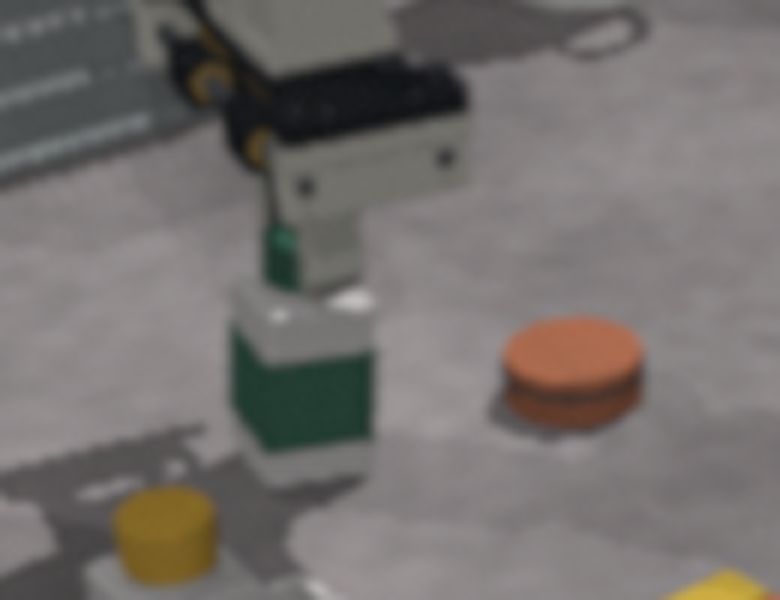

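View pics/w10.png

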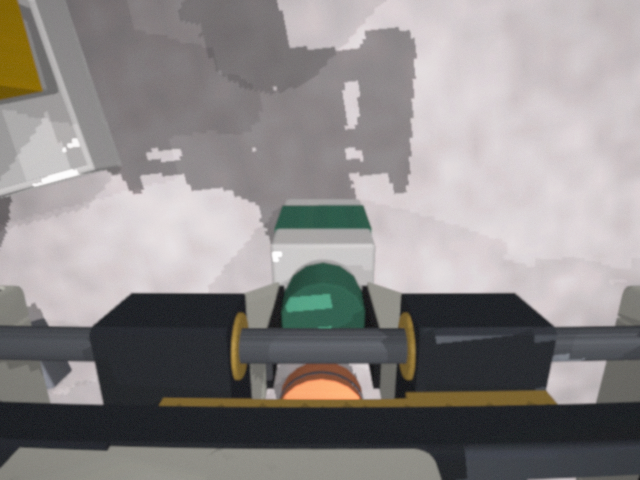

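```bash
python3 -m pendant '[[[2,0,0.5],0],[[4,0,1],0],[[6,0,2],0],[[7,0,3],0],[[7,0,3.5],0],[[7,0,3.5],0]]' 0.3 3
python3 - <<'E'
from h import *
im=robot.read_camera("scene");cv2.imwrite("pics/s11.png",cv2.resize(im[130:230,210:340],None,fx=6,fy=6,interpolation=cv2.INTER_CUBIC)[:,:,::-1])
E
```

```text
time: 17.85
tool_pos: [0.4988, -0.2881, 0.0477]
tool_rot: [-3.139, -0.001, -0.18]
contact_force: [1.2, 0.3, 4.8]
opening: 0.0338
```

View pics/s11.png

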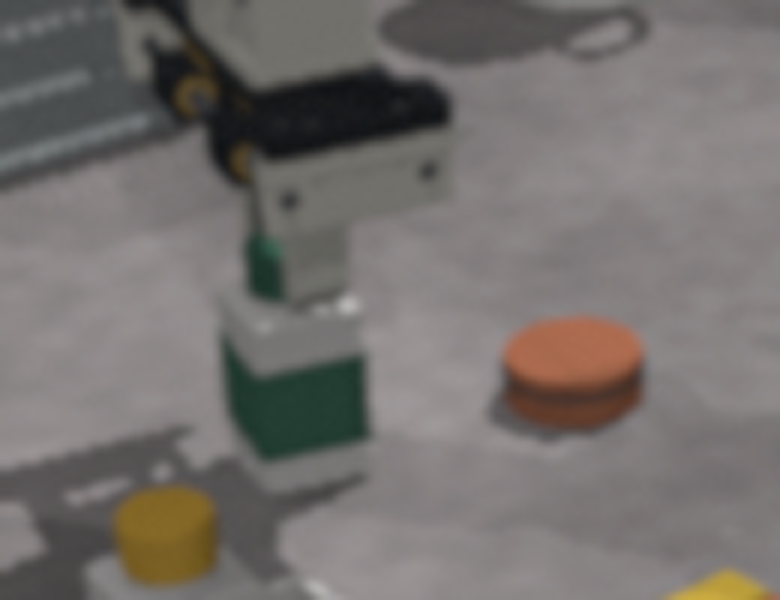

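```bash
cat > up.py <<'E'
from h import *
import sys
def draw(n,c,im,u0,v0,w,h,k,cx,cy,yaw,z0,out):
    o=cv2.resize(im[v0:v0+h,u0:u0+w],None,fx=k,fy=k,interpolation=cv2.INTER_CUBIC)[:,:,::-1].copy()
    R=np.array([[np.cos(yaw),-np.sin(yaw)],[np.sin(yaw),np.cos(yaw)]])
    q=np.array([[1,1],[1,-1],[-1,-1],[-1,1]])*.023@R.T+[cx,cy]
    def ln(P,col): cv2.polylines(o,[((proj(c,P)+.5-[u0,v0])*k).astype(np.int32)],True,col,1)
    a,b=np.c_[q,np.full(4,z0)],np.c_[q,np.full(4,z0+.076)]
    ln(a,(0,0,255));ln(b,(0,255,255))
    for i in range(4): ln([a[i],b[i]],(255,0,255))
    cv2.imwrite(out,o)
E
python3 - <<'E'
from up import *
s=robot.observe();p=s["tool_pos"];print(p,s["tool_rot"])
c=robot.calibration("scene"); im=robot.read_camera("scene")
draw("scene",c,im,210,130,130,100,6,p[0],p[1],s["tool_rot"][2],0,"pics/s12.png")
c=robot.calibration("wrist"); im=robot.read_camera("wrist")
draw("w",c,im,200,180,260,200,3,p[0],p[1],s["tool_rot"][2],0,"pics/w12.png")
E
```

```text
[ 0.49864165 -0.28807683  0.04766198] [-3.13844383e+00 -1.11617942e-03 -1.80236676e-01]
```

View pics/s12.png

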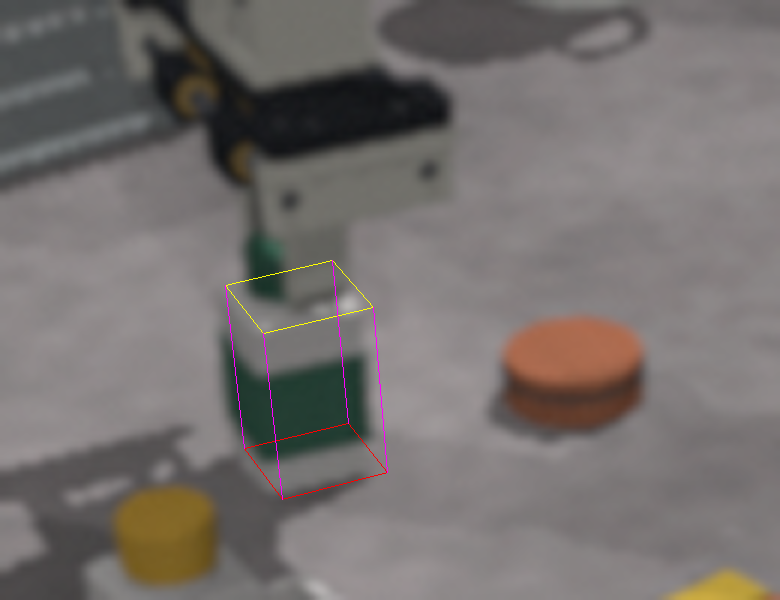

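View pics/w12.png

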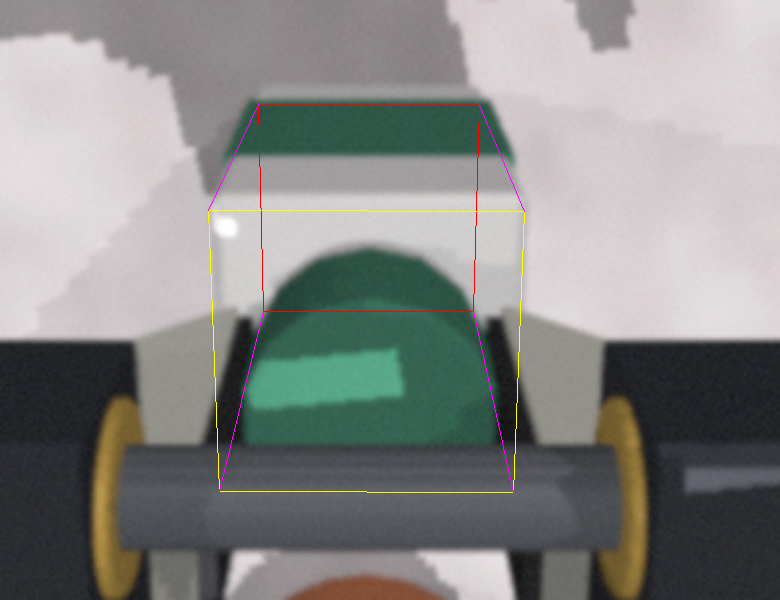

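About 4–5° of lean toward the robot remains, so I'll press down slightly and move forward to finish it.

```bash
python3 -m pendant '[[[2,0,1],0],[[4,0,1],0],[[6,0,2],0],[[8,0,2],0],[[8,0,3],0],[[8,0,3],0]]' 0.3 3
python3 - <<'E'
from up import *
s=robot.observe();p=s["tool_pos"];print(p)
c=robot.calibration("scene"); im=robot.read_camera("scene")
draw("scene",c,im,210,130,130,100,6,p[0]+.004,p[1],s["tool_rot"][2],0,"pics/s13.png")
E
```

```text
time: 18.5
tool_pos: [0.5056, -0.2894, 0.0458]
tool_rot: [-3.139, 0.001, -0.18]
contact_force: [-6.2, 2.9, 15.5]
opening: 0.0337
[ 0.50562698 -0.28937636  0.04579564]
```

View pics/s13.png

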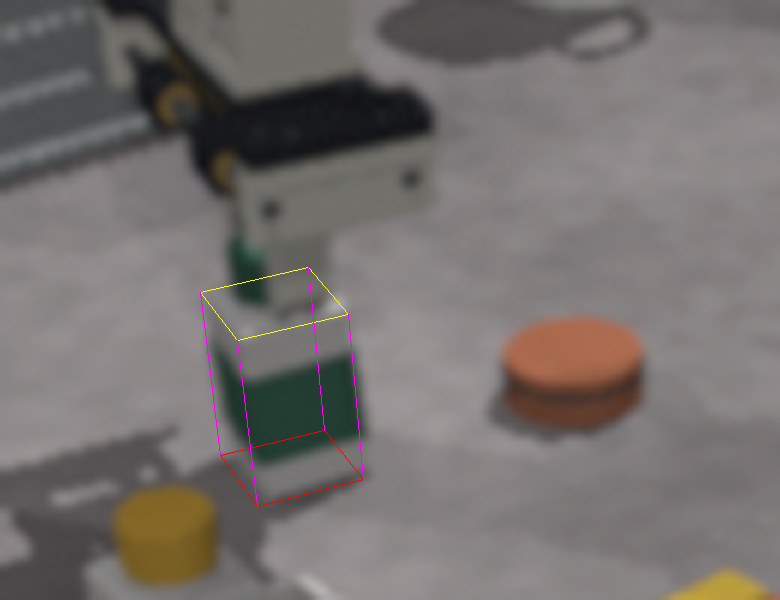

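It is upright now, and the tips touch the shoulder with 15 N. I'll open, then look before regripping the body.

```bash
python3 -m pendant '[[[-0.5,0,-1],0],[[-0.5,0,-1],0],[[-0.5,0,-1],0],[[-0.5,0,-1],0],[[-0.5,0,-1],0],[[-0.5,0,-1],0],[[-0.5,0,-1],0]]' 0.75 3
python3 - <<'E'
from up import *
s=robot.observe();p=s["tool_pos"];print(p,s["tool_rot"][2],s["opening"])
c=robot.calibration("scene"); im=robot.read_camera("scene")
draw("scene",c,im,210,130,130,100,6,p[0]+.003,p[1],s["tool_rot"][2],0,"pics/s14.png")
c=robot.calibration("wrist"); im=robot.read_camera("wrist")
draw("w",c,im,200,180,260,200,3,p[0]+.003,p[1],s["tool_rot"][2],0,"pics/w14.png")
E
```

```text
time: 19.13
tool_pos: [0.505, -0.2893, 0.0465]
tool_rot: [-3.138, 0.001, -0.18]
contact_force: [0.4, 0.4, -0.4]
opening: 0.0682
[ 0.50503995 -0.28925275  0.04653177] -0.17991331169650304 0.06819088472760033
```

View pics/s14.png

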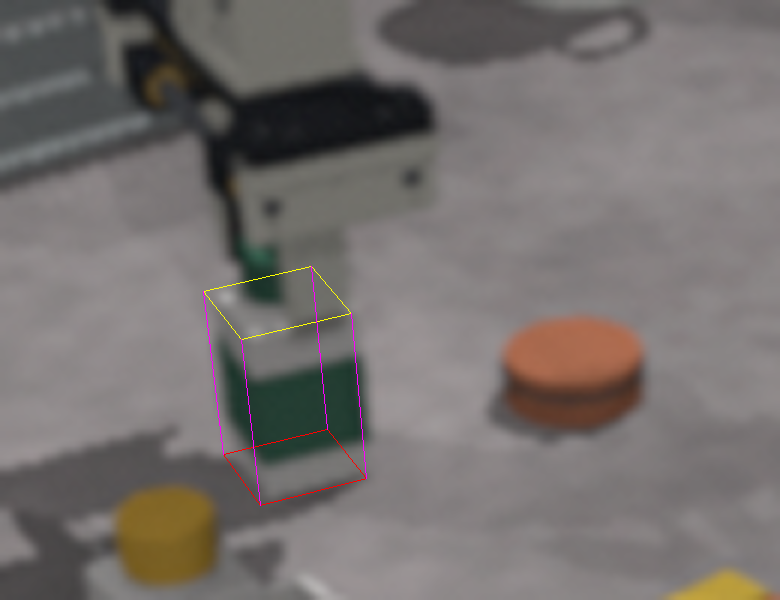

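View pics/w14.png

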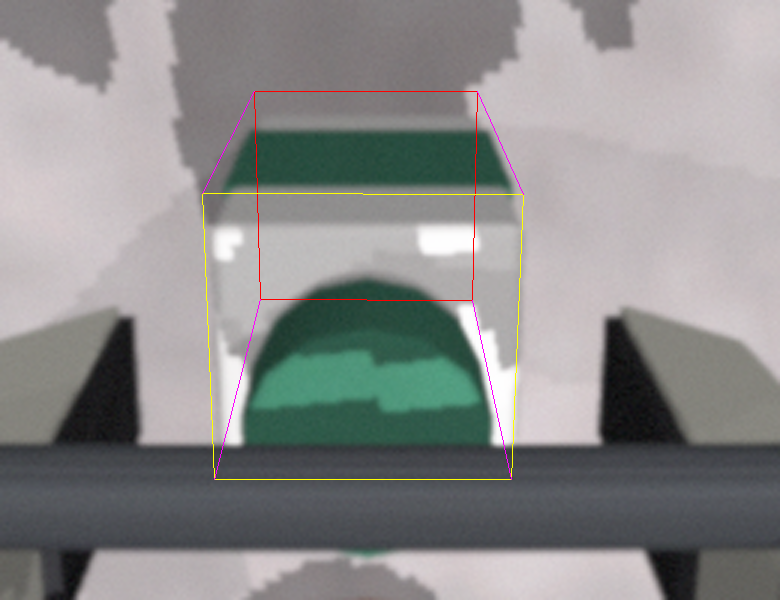

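The bottle stands free and upright on the table, centred between the fingers. Now I'll regrip it firmly on the body.

```bash
python3 -m pendant '[[[-1,0,8],0],[[-1.5,0,16],0],[[-1.5,0,24],0],[[-1.5,0,30],0],[[-1.5,0,33],0],[[-1.5,0,34],0],[[-1.5,0,34],0]]' 0.75 15
python3 -m pendant '[[[0,0,0],0],[[0,0,0],0],[[0,0,0],0],[[0,0,0],0],[[0,0,0],0],[[0,0,0],0]]' 0.3 15
python3 -m pendant '[[[0,0,-3],0],[[0,0,-8],0],[[0,0,-16],0],[[0,0,-28],0],[[0,0,-42],0],[[0,0,-57],0],[[0,0,-72],0],[[0,0,-83],0],[[0,0,-88],0],[[0,0,-88],0]]'
python3 - <<'E'
from up import *
s=robot.observe();p=s["tool_pos"];print(p,s["opening"])
c=robot.calibration("scene"); im=robot.read_camera("scene")
draw("scene",c,im,210,80,130,100,6,p[0]-.001,p[1],s["tool_rot"][2],.088,"pics/s15.png")
go(.615,-.029,.115,92.8)
E
```

```text
time: 19.82
tool_pos: [0.5035, -0.2888, 0.0123]
tool_rot: [-3.138, 0.001, -0.18]
contact_force: [0.7, -0.3, 0.2]
opening: 0.0689
time: 20.32
tool_pos: [0.5036, -0.2889, 0.0125]
tool_rot: [-3.138, 0.001, -0.18]
contact_force: [-0.4, 0.3, 0.9]
opening: 0.0462
time: 21.15
tool_pos: [0.5043, -0.2896, 0.102]
tool_rot: [-3.14, -0.001, -0.18]
contact_force: [0.4, 0.0, -1.0]
opening: 0.0461
[ 0.50428604 -0.28962477  0.10202389] 0.04606515331883098
at [ 0.5038 -0.2893  0.1009] yaw -10.3 t 21.2  -> row [  62.9 -276.   -14.1] turn -103.1
```

View pics/s15.png

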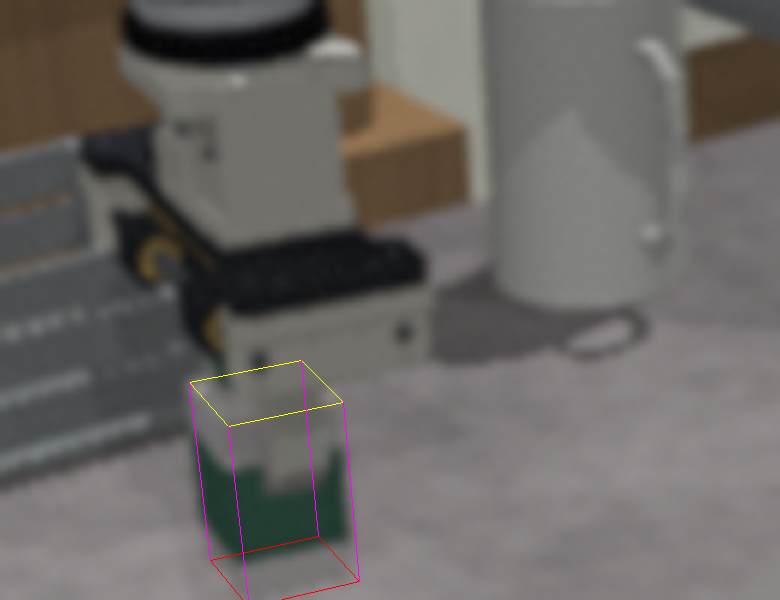

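```bash
python3 -m pendant '[[[2,-8,-10],-4],[[7,-30,-22],-11],[[14,-60,-32],-18],[[21,-90,-38],-25],[[28,-120,-40],-32],[[35,-150,-40],-39],[[42,-180,-40],-46],[[48,-210,-40],-53],[[55,-238,-40],-60],[[60,-260,-40],-67]]' 0.3 15
python3 - <<'E'
from h import *
go(.615,-.029,.14,92.8)
E
```

```text
time: 22.03
tool_pos: [0.6093, -0.0419, 0.1403]
tool_rot: [-3.138, -0.002, 0.997]
contact_force: [0.2, 1.0, -2.0]
opening: 0.0461
at [ 0.6093 -0.0419  0.1403] yaw 57.1 t 22.03  -> row [13.9 -2.2  0.3] turn -35.7
```

```bash
python3 -m pendant '[[[3,0,0],-6],[[7,-1,0],-12],[[10,-2,0],-18],[[13,-2,0],-24],[[14,-2,0],-30],[[14,-2.2,0],-34],[[14,-2.2,0],-35.7],[[14,-2.2,0],-35.7]]' 0.3 15
python3 - <<'E'
from up import *
s=robot.observe();p=s["tool_pos"]
c=robot.calibration("scene"); im=robot.read_camera("scene")
draw("scene",c,im,210,150,130,100,6,p[0],p[1],s["tool_rot"][2],.127,"pics/s16.png")
cv2.imwrite("pics/w16.png",robot.read_camera("wrist")[:,:,::-1])
go(.615,-.029,.019,92.8)
E
```

```text
time: 22.7
tool_pos: [0.6144, -0.0288, 0.1389]
tool_rot: [-3.138, -0.004, 1.621]
contact_force: [0.2, 0.1, -1.0]
opening: 0.0457
at [ 0.6146 -0.0289  0.1393] yaw 92.7 t 22.8  -> row [ -0.2   0.4 120.3] turn -0.1
```

View pics/s16.png

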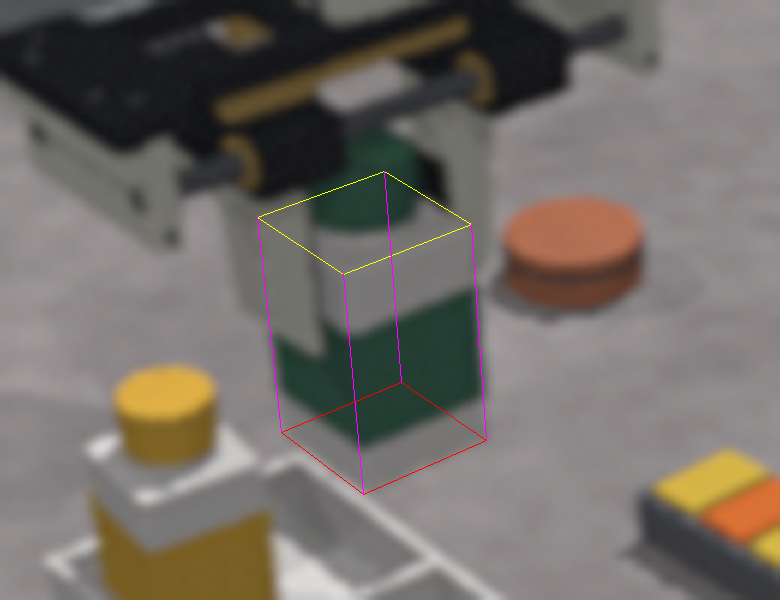

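View pics/w16.png

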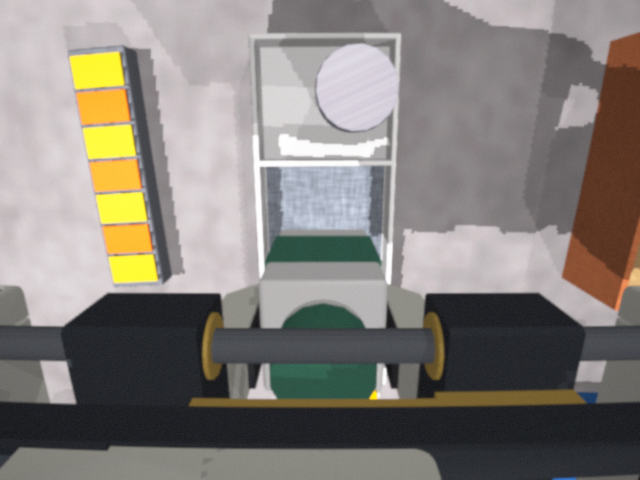

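The bottle is upright and its model box lines up over the middle bay. I'm lowering it.

```bash
python3 -m pendant '[[[0,0,10],0],[[0,0.4,30],0],[[0,0.4,50],0],[[0,0.4,70],0],[[0,0.4,88],0],[[0,0.4,102],0],[[0,0.4,112],0],[[0,0.4,116],0],[[0,0.4,117],0],[[0,0.4,117],0]]' 0.3 15
python3 -m pendant '[[[0,0,1],0],[[0,0,2],0],[[0,0,2],0]]'
python3 -m pendant '[[[0,0,1],0],[[0,0,1.5],0]]'
python3 -m pendant '[[[0,0,0.5],0],[[0,0,1],0]]'
```

```text
time: 23.63
tool_pos: [0.6148, -0.0284, 0.0224]
tool_rot: [-3.139, -0.004, 1.618]
contact_force: [0.8, -0.2, -0.9]
opening: 0.046
time: 23.88
tool_pos: [0.6152, -0.0285, 0.021]
tool_rot: [-3.14, -0.004, 1.618]
contact_force: [-0.5, -0.1, -1.3]
opening: 0.0455
time: 24.05
tool_pos: [0.6154, -0.0285, 0.0199]
tool_rot: [-3.14, -0.004, 1.618]
contact_force: [0.3, 0.1, -1.2]
opening: 0.0461
time: 24.22
tool_pos: [0.6155, -0.0285, 0.019]
tool_rot: [-3.141, -0.004, 1.618]
contact_force: [-0.6, 0.3, -1.0]
opening: 0.0459
```

```bash
python3 -m pendant '[[[0,0,1],0],[[0,0,1.5],0]]'
python3 -m pendant '[[[0,0,1],0],[[0,0,1],0]]'
python3 -m pendant '[[[0,0,1],0],[[0,0,1],0]]'
```

```text
time: 24.38
tool_pos: [0.6155, -0.0285, 0.0174]
tool_rot: [-3.141, -0.004, 1.618]
contact_force: [0.2, 0.4, -0.5]
opening: 0.0461
time: 24.55
tool_pos: [0.6155, -0.0285, 0.0165]
tool_rot: [-3.141, -0.004, 1.618]
contact_force: [-0.2, 0.2, 2.1]
opening: 0.046
time: 24.72
tool_pos: [0.6155, -0.0284, 0.0165]
tool_rot: [-3.141, -0.003, 1.618]
contact_force: [-3.1, -0.2, 7.3]
opening: 0.0458
```

Floor contact came at 0.0165, as predicted. I'll release, rise and check.

```bash
python3 -m pendant '[[[0,0,0],0],[[0,0,0],0],[[0,0,0],0],[[0,0,0],0],[[0,0,0],0]]' 0.75
python3 -m pendant '[[[0,0,-8],0],[[0,0,-20],0],[[0,0,-40],0],[[0,0,-65],0],[[0,0,-95],0],[[0,0,-125],0],[[0,0,-145],0],[[0,0,-155],0],[[0,0,-158],0],[[0,0,-158],0]]'
python3 - <<'E'
from h import *
go(.45,.1,.22,92.8)
E
```

```text
time: 25.13
tool_pos: [0.6155, -0.0284, 0.0163]
tool_rot: [-3.141, -0.003, 1.618]
contact_force: [-0.4, 0.1, -0.6]
opening: 0.0682
time: 25.97
tool_pos: [0.6157, -0.029, 0.1749]
tool_rot: [3.141, -0.003, 1.618]
contact_force: [0.1, -0.8, -0.6]
opening: 0.0689
at [ 0.6157 -0.029   0.1749] yaw 92.7 t 25.97  -> row [ 136.7 -159.4  -45.1] turn -0.1
```

```bash
python3 -m pendant '[[[0,-5,-15],0],[[0,-25,-35],0],[[0,-55,-45],0],[[0,-85,-45],0],[[0,-115,-45],0],[[0,-145,-45],0],[[0,-175,-45],0],[[0,-195,-45],0],[[0,-205,-45],0],[[0,-205,-45],0]]'
python3 - <<'E'
from h import *
for n in ("scene","top"):
    im=robot.read_camera(n); cv2.imwrite(f"pics/end_{n}.png",im[:,:,::-1]); np.save(f"end_{n}.npy",im)
E
```

```text
time: 26.8
tool_pos: [0.4091, -0.0387, 0.2191]
tool_rot: [-3.14, -0.004, 1.618]
contact_force: [-0.6, 0.4, 1.1]
opening: 0.069
```

View pics/end_scene.png

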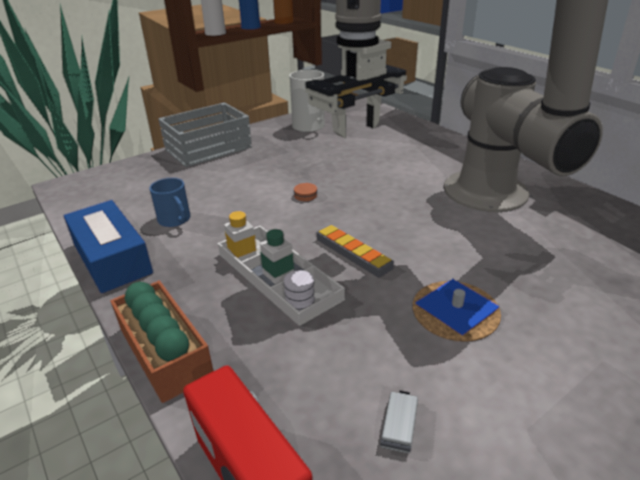

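View pics/end_top.png

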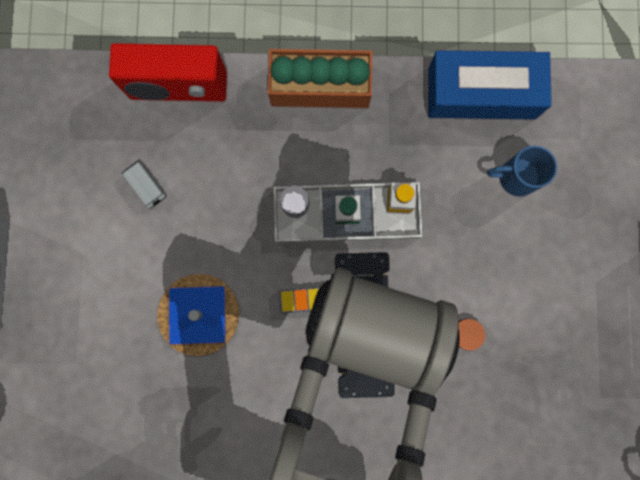

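Run:
```python
from h import *
c=robot.calibration("top")
for nm,f in (("start","top.npy"),("end","end_top.npy")):
    im=np.load(f); hsv=cv2.cvtColor(im,cv2.COLOR_RGB2HSV)
    m=((hsv[...,0]<14)&(hsv[...,1]>110)&(hsv[...,2]>110)).astype(np.uint8); m[:310]=0;m[:,:440]=0; m[:,520:]=0
    ys,xs=np.nonzero(m); print(nm,"tin pix bounds",xs.min(),xs.max(),ys.min(),ys.max())
im=np.load("end_top.npy");hsv=cv2.cvtColor(im,cv2.COLOR_RGB2HSV)
m=((hsv[...,0]>100)&(hsv[...,0]<130)&(hsv[...,1]>150)).astype(np.uint8); m[:270]=0;m[:,250:]=0;m[360:]=0
ct=max(cv2.findContours(m,0,1)[0],key=cv2.contourArea)
print("lid",cv2.minAreaRect((onz(c,ct.reshape(-1,2).astype(float),.015)[:,:2]*1000).astype(np.float32)))
# diff scene start/end around static items
a,b=np.load("scene.npy").astype(int),np.load("end_scene.npy").astype(int)
o=np.hstack([x[165:320,225:405].astype(np.uint8) for x in (a,b)]); cv2.imwrite("pics/cmp.png",cv2.resize(o,None,fx=2.2,fy=2.2,interpolation=cv2.INTER_CUBIC)[:,:,::-1])
```

```text
start tin pix bounds 454 484 324 349
end tin pix bounds 459 484 319 349
lid ((408.6528625488281, 259.5598449707031), (105.69573211669922, 104.4393539428711), 2.929262638092041)
```

View pics/cmp.png

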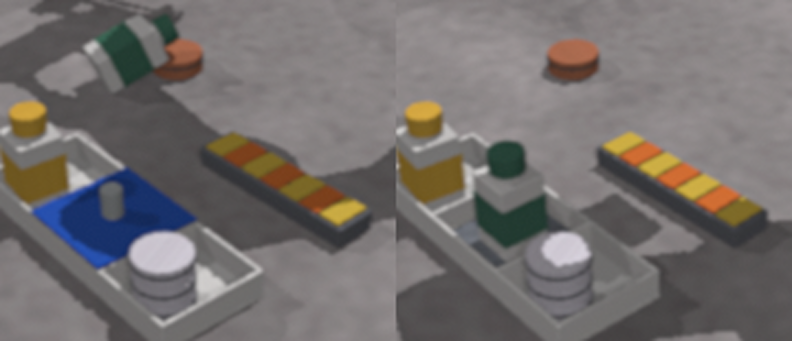

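```bash
python3 -c "
from cell import robot
print(robot.hand_in())"
```

```text
the job is handed in; nothing more can be done
None
```

I finished the job and handed it in at about 27 s of the 58 s allowed; no verdict was reported.

**Lid:** I lifted it by its knob and laid it flat, knob up, on the trivet. I let go only after feeling contact. The last top picture puts its centre about 1.5 mm from the trivet's centre.

**Bottle:** I pinched it lightly by the cap and pivoted it up about its lower edge, clear of the tin, until it stood on the table. Then I regripped it by the body and set it down in the middle bay, feeling the floor before I opened the fingers. The last pictures show it standing upright, cap up, near the middle of the bay.

**Everything else:** The tin's right and near edges sit on the same pixels as before; the arm hid its left side in the last top picture. The other items look unmoved.

**What failed or disagreed:**
- **First grasp:** my first grip on the knob closed on nothing. Both cameras showed the fingertips about 31 mm above the reported tool position. I allowed for that from then on, and both set-down heights then came out as predicted.
- **Bottle lean:** it still leaned 4–5° after the arc. I pressed it flat on the table with about 15 N before letting go.

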